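Turn out plaster pot feet and set them to dry under the grow lamp

TASK

Turn out the plaster pot feet: lay the board on the filled mould just as it lies, slab up, turn the two over together so that the mould ends upside down on top of the board on the shelf with all the feet between them, then lift the mould off. Set every foot flat in the drying tray, blue-striped face up and none touching another, slide the tray under the grow lamp, handle outwards, right up to its stop, and see that the lamp is switched on. Leave the empty mould and the board lying flat, not stacked, on the green mat, and do not knock the lamp or shift the other things on the shelf.

Things in the scene. Friction and masses are not known exactly. Their poses are not given: they have to be found in the camera images.
- mat: Green rubber work mat fixed flat on the shelf, 300 (x) x 280 (y) x 2 mm thick; origin at the centre of its underside, axes along its sides. Mould and board start on it and must end on it.
- mould_mid (a point): Centre (half-way up) of the orange rigid casting mould with grippy sides, an open box 115 (x) x 68 (y) x 32 mm (z), walls, floor and dividers 3 mm, 75 g. Four bays in a row along x (centres at x = -42, -14, 14, 42 mm), each 25 x 62 mm and 29 mm deep. Its z axis points out of the open mouth (up at the start).
- board_slab (a point): Centre of the slab of the turning-out board: plywood 137 (x) x 68 (y) x 18 mm (z). It starts lying on its two end cheeks, slab uppermost, z up, this point 35 mm above the mat. Laid so on the mould, the slab rests on the mould's rim (this point 41 mm above the mould's underside) and the long sides of both, 68 mm apart, are flush.
- board: The same board, 120 g; origin 35 mm below board_slab, between the feet of its cheeks. A cheek along each short end, 8 mm thick, 68 wide, stands 26 mm off the slab towards -z; 121 mm between them, so they straddle the mould's ends with 3 mm to spare at each. Long edges open and rubber-banded for grip. Turned over, slab down, it is a tray with upturned ends. The closed pair stands steadily on end.
- lamp: White LED grow-lamp panel, 210 x 210 mm, fixed low over the shelf on four slim posts: underside 80 mm up, top 106 mm (driver box to 126). Origin on the shelf under its centre; y is the direction to slide in. The bay below is entered from -y between posts 168 mm clear apart in x; a stop rail 22 mm high crosses the far end, near face at y = +91 mm.
- tray_bed (a point): Centre of the floor surface (5 mm up) of the loose grey drying tray, 136 (x) x 176 mm (y) outside, walls 5 mm thick, 9 mm higher than the floor, 350 g. Handle at -y; +y end goes under the lamp first. Against the stop this point lies about 3 mm beyond the lamp's origin in the lamp's y. It starts in front of the lamp bay.
- tray_handle (a point): Centre of the tray's wooden handle bar: 24 mm wide (tray x), 80 mm long (tray y), 20 mm high, its centre 26 mm above the shelf and 138 mm from tray_bed towards the tray's -y.
- switch_base: Grey housing of the lamp's toggle switch, fixed to the shelf, 70 x 50 x 25 mm, origin at the centre of its underside; the lever swings in its x-z plane about a pivot 22 mm above the origin; it is a steel stalk with a 26 mm ball whose centre is 45 mm from the pivot (61 mm above the shelf, 22 mm to -x when off, 22 mm to +x when on).
- switch (a joint): Toggle lever angle, rad: 0 = off (leaning towards the housing's -x), 1.0 = on (leaning towards +x). It stays where it is left; pushing takes about 1 to 2 N at the ball.
- foot0_mid (a point): Centre of a cast plaster pot foot, a bar 22 (its x) x 59 (its y) x 26 mm (its z), 38 g. It sits loose in a bay of the mould, long side along the mould's y, its show face (-z, with three blue stripes) down on the mould floor and its plain back (+z) up, 3 mm below the rim. There are two to four feet; None if absent.
- foot1_mid (a point): Centre of a cast plaster pot foot, a bar 22 (its x) x 59 (its y) x 26 mm (its z), 38 g. It sits loose in a bay of the mould, long side along the mould's y, its show face (-z, with three blue stripes) down on the mould floor and its plain back (+z) up, 3 mm below the rim. There are two to four feet; None if absent.
- foot2_mid (a point): Centre of a cast plaster pot foot, a bar 22 (its x) x 59 (its y) x 26 mm (its z), 38 g. It sits loose in a bay of the mould, long side along the mould's y, its show face (-z, with three blue stripes) down on the mould floor and its plain back (+z) up, 3 mm below the rim. There are two to four feet; None if absent.
- foot3_mid (a point): Centre of a cast plaster pot foot, a bar 22 (its x) x 59 (its y) x 26 mm (its z), 38 g. It sits loose in a bay of the mould, long side along the mould's y, its show face (-z, with three blue stripes) down on the mould floor and its plain back (+z) up, 3 mm below the rim. There are two to four feet; None if absent.
- oregano: Oregano in a white ceramic pot, 98 mm across, 92 mm high, leaves above; origin at the centre of its underside. Leave alone.
- jar: Closed jar, 74 mm across, 100 mm high; origin at the centre of its underside. Leave alone.
- funnel: Red silicone funnel standing mouth down, 90 mm across, 92 mm high; origin at the centre of its underside. Leave alone.
- tub: White tub with blue lid, 90 mm across, 82 mm high; origin at the centre of its underside. Leave alone.
- sprayer: Clear bottle, 66 mm across, 190 mm high; origin at the centre of its underside. Leave alone.
- dibber: Steel dibber with wooden grip lying flat, 170 x 20 x 20 mm, along its x; origin at the centre of its underside. Leave alone.
- spoon: Wooden spoon lying flat along its x; origin at the centre of its underside. Leave alone.
- foot0: The same pot foot; origin at the centre of its show face (13 mm from foot0_mid). None if absent.
- foot1: The same pot foot; origin at the centre of its show face (13 mm from foot1_mid). None if absent.
- foot2: The same pot foot; origin at the centre of its show face (13 mm from foot2_mid). None if absent.
- foot3: The same pot foot; origin at the centre of its show face (13 mm from foot3_mid). None if absent.
Not all that is in view belongs to the job. What is shaped like the foot0 but red is not meant.

How it is judged:
By the outcome, as a careful person would: the job done as asked, in the order asked, and still so for the second after the job is handed in, with the robot touching nothing.
Of foot0, foot1, foot2, foot3 only 2 to 4 are there at a start; the rules pass over those that are not, and their reading is None.
At some moment in a run one of tray may be knocked a few centimetres aside while the robot is not near it.
It also fails if it takes over 210 s, if anything falls off the work surface, if the arm or the gripper's body presses on something with over 40 N, if the wrist force passes 120 N, or if a joint passes its speed limit or range.

ROBOT

A 6-joint arm with a two-finger parallel gripper is mounted at the origin on the work surface. World frame = base frame: x ahead of the robot, y to its left, z up, the work surface at z = 0. Lengths are in mm, angles in degrees, forces in N, time in s.
With the tool pointing down it reaches from about 300 to 850 mm from the base axis. Payload 4.2 kg.
Tool frame: the origin (TCP) lies at the very end of the fingers, on their centre line; the grasp point (between the pads) lies 19 mm behind it (env.grip_point_offset is the distance from the TCP to the grasp point, in mm); z points along the fingers, y is the line along which they close (so a half turn about z gives the same grasp; the last joint's range is limited). The gripper opens to 91 mm and grips with 3 to 60 N. Pads are 32 mm wide; open, the fingers measure 118 mm over their backs; the gripper's body (76 mm by 178 mm) begins 60 mm behind the grasp point.
Start: joints at [70.989, 18.312, 89.639, -0, 72.044, -1.146], TCP at [176.397, 547.291, 213.976] pointing down, gripper open.
Joint ranges: [-177.97, 177.97], [-48.28, 115.42], [12.27, 149.76], [-77.06, 257.06], [2.81, 150.46], [-146.56, 146.56]. Speed limits (degrees/s): [147.25, 147.25, 180, 180, 180, 180].

INTERFACE

Orientations are given as [roll, pitch, yaw] about the fixed x, y, z axes, in that order (R = Rz(yaw) Ry(pitch) Rx(roll)).
In Python, from workcell import env gives the robot as it stands. The module is installed in compiled form; this text tells all that it offers.
- The arm moves only by the tool arm_command, never from a script. Its argument "rows" is a list of rows, each an object with "delta_pos": the shift along the tool's x, y, z in mm, a list of three; "roll": the turn about the tool's z in units of 5 degrees (1.0 is 5 degrees); "jaw": the opening in per cent of the stroke, from 0 (shut) to 100 (fully open). A call has 1 to 20 rows; each row is the pose to reach, as a shift and turn from the pose commanded when the call began, along the tool's axes at that moment; what a row does not reach only later rows make up. A row lasts 1/12 s, in which the tool goes at most 41.7 mm and 7.16 degrees, less where a joint would pass 70% of its speed; a pose out of reach is approached as far as the arm can. A call with a gripper value outside its range is refused whole. The fingers move at their own pace and stop on an object; "squeeze" is the grip in N (left out, the last holds). Time passes only in rows, so rows that repeat a pose let the fingers close. It gives the time, the measured TCP pose, the force, the opening and the grip force at its end, in the units of the state.
- env.state(): the state, without advancing time (a new reading comes with each control period).
- env.grab_frame(name): name is "side" or "top"; returns a dict with "img" (400x640x3 uint8, blue, green, red), "z_map" (400x640 float32, mm along the optical axis (not along the pixel's ray), 0 where there is no reading), "fov_y" (degrees; the focal length in pixels is half the picture's height over the tangent of half this angle, whatever the lens; pixels are square), "cx", "cy" (the principal point, pixels), "R" (3x3) and "t" (3): a world point X has camera coordinates R X + t. Camera axes: x right, y down, z forward; pixel columns grow to the right and rows downward; lengths in mm; the calibration is good to about 2 mm. A picture is of the moment at which its call begins.
- env.job_done(): hands the job in; it is judged then, once.
The state is a dict: "time_s": time; "qpos": joint angles; "qvel": joint speeds; "effort": joint torques, N m; "ee_pos": TCP position; "ee_rot": TCP orientation; "force": force on the tool from outside, world axes, zero at the start; "torque": the same for the moment, N m; "gripper_width": finger opening in mm; "gripper_force": force on a finger pad.
Only numpy, scipy, OpenCV 4.12 (cv2) and the standard library are available. Lean on these libraries where they do the work, as an engineer would, in place of code of your own. Each camera call takes 0.05 s, during which the arm holds its last target. There are 200 camera calls.

## Working session

There is one attempt and no reset: what is moved stays moved. The work goes in short steps, Python scripts to look and compute and a tool call to move; the robot and the scene stay as the last step left them, time stands still between calls to the robot, and variables do not carry over. Pictures are saved under pics/ and viewed, at most 14 in all, crops included, and the job is handed in when it is done.

Besides the shell and the picture viewer there is one more tool, called after ">>>" as a command line: name --argument value ..., lists and objects as JSON in quotes. arm_command: Moves the arm, as the interface text tells. Its arguments: {"type":"object","properties":{"rows":{"type":"array"},"squeeze":{"type":"number"}},"required":["rows"]}

```bash
mkdir -p pics; ls
cat > h.py <<'E'
import numpy as np, cv2
from workcell import env
def grab(n, save=None):
    f=env.grab_frame(n)
    if save: cv2.imwrite('pics/'+save,f['img'])
    return f
def cloud(f):
    H,W=f['z_map'].shape; fl=H/2/np.tan(np.radians(f['fov_y'])/2)
    v,u=np.mgrid[0:H,0:W]; z=f['z_map']
    c=np.dstack([(u-f['cx'])*z/fl,(v-f['cy'])*z/fl,z])
    P=(c-np.array(f['t']))@np.array(f['R'])
    P[z<=0]=np.nan
    return P
def st():
    s=env.state()
    print({k:np.round(s[k],2).tolist() for k in ('time_s','qpos','ee_pos','ee_rot','force','gripper_width','gripper_force')})
E
python3 - <<'E'
from h import *
a=grab('top','t0.png');b=grab('side','s0.png');st()
for f in(a,b):
    print(f['fov_y'],f['cx'],f['cy'],np.round(-np.array(f['R']).T@f['t']),np.round(f['R'],2).tolist())
E
```

```text
pics
{'time_s': 0.1, 'qpos': [70.99, 18.35, 89.7, -0.0, 72.04, -1.15], 'ee_pos': [176.27, 546.85, 213.21], 'ee_rot': [-179.91, -0.0, 162.14], 'force': [-0.16, -0.54, 1.79], 'gripper_width': 91.3, 'gripper_force': 0.0}
49.416184118804836 320.70053080368166 191.8559935645244 [ 458.   -9. 1299.] [[-0.01, -1.0, 0.01], [-1.0, 0.01, -0.07], [0.07, -0.01, -1.0]]
55.85506960172625 325.6695979027822 201.32151999547662 [-115. -679.  584.] [[0.72, -0.69, 0.01], [-0.34, -0.37, -0.87], [0.6, 0.63, -0.5]]
```

View pics/t0.png

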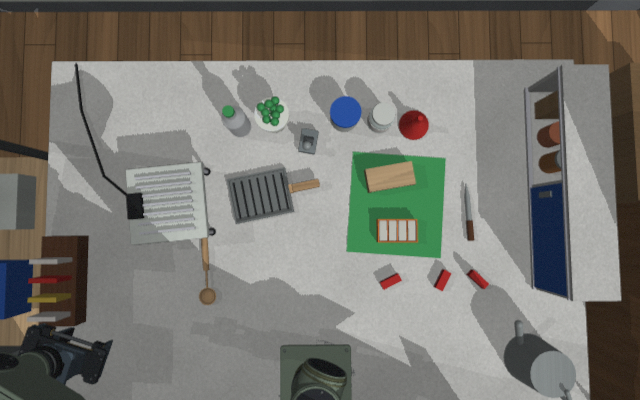

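View pics/s0.png

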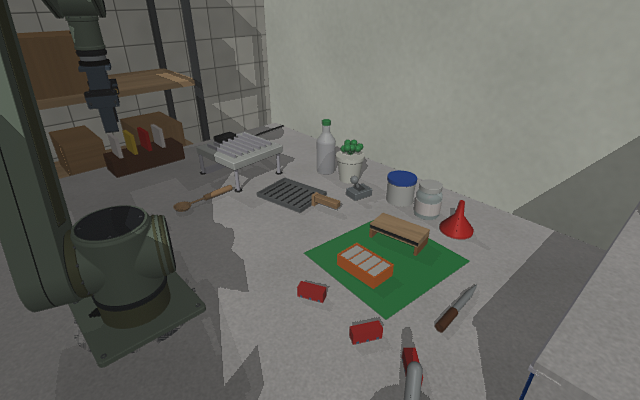

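The top view shows the mould with four filled bays at (397,230), the board at (390,176), the tray at (262,195) with its handle at (305,186), the lamp at (167,203) and the switch at (308,140). Next I'll measure them.

```bash
cat >> h.py <<'E'
def rect(P,m):
    q=P[m][:,:2]; q=q[~np.isnan(q).any(1)].astype(np.float32)
    (cx,cy),(w,h),a=cv2.minAreaRect(q)
    if w<h: w,h,a=h,w,a+90
    return np.round([cx,cy,w,h,(a+90)%180-90],1).tolist(), len(q)
def box(f,x0,x1,y0,y1):
    m=np.zeros(f['z_map'].shape,bool); m[y0:y1,x0:x1]=1; return m
def hsv(f): return cv2.cvtColor(f['img'],cv2.COLOR_BGR2HSV).astype(int)
E
python3 - <<'E'
from h import *
a=grab('top');P=cloud(a);h=hsv(a);Z=P[...,2]
H,S,V=h[...,0],h[...,1],h[...,2]
grn=(H>45)&(H<75)&(S>120)&box(a,340,455,145,265)
print('mat z',np.nanmedian(Z[grn]),'shelf',np.nanmedian(Z[260:300,250:330]));print('mat',rect(P,grn))
b=box(a,355,440,155,200)&(Z>30); print('board',rect(P,b),np.nanmedian(Z[b]))
b=box(a,365,430,210,250)&(Z>20); print('mould',rect(P,b),np.nanpercentile(Z[b],[5,50,95]))
o=box(a,365,430,210,250)&(H<15)&(S>150);print('mould col',rect(P,o),np.nanmedian(Z[o]))
t=box(a,220,300,160,230)&(Z>3)&(S<60)&(V<130); print('tray',rect(P,t),np.nanpercentile(Z[t],[5,50,95]))
t=box(a,285,325,170,200)&(Z>20); print('handle',rect(P,t),np.nanmedian(Z[t]))
t=box(a,115,218,155,250)&(Z>85)&(S<40)&(V>140); print('lamp',rect(P,t),np.nanmedian(Z[t]))
t=box(a,290,325,120,165)&(Z>15)&(Z<32); print('switch',rect(P,t))
t=box(a,290,325,115,165)&(Z>50); print('ball',rect(P,t),np.nanmax(Z[t]))
for n,(x0,x1,y0,y1) in dict(tub=(325,365,90,135),jar=(365,397,95,135),funnel=(398,432,105,140),or_=(250,292,90,135),spr=(215,248,95,140),knife=(455,480,175,245)).items():
    t=box(a,x0,x1,y0,y1)&(Z>12); print(n,rect(P,t),np.nanmax(Z[t]))
im=a['img'];c=np.hstack([cv2.resize(im[145:265,340:455],None,fx=3.4,fy=3.4,interpolation=2),cv2.resize(im[115:235,215:330],None,fx=3.4,fy=3.4,interpolation=2)]);cv2.imwrite('pics/c1.png',c);print(c.shape)
E
```

```text
mat z 2.479518302743375 shelf 0.4597857057818144
mat ([510.9, -245.1, 296.3, 277.3, -4.5], 6733)
board ([591.4, -221.3, 138.3, 68.4, -80.1], 1129) 46.56676235497229
mould ([434.3, -240.6, 115.9, 64.2, 89.7], 924) [25.38598438 31.32268085 36.53431259]
mould col ([434.3, -239.4, 113.7, 63.8, 89.5], 121) 33.009354495010435
tray ([550.2, 146.8, 212.5, 149.1, -79.1], 2382) [ 3.53949394  6.72889476 15.8061986 ]
handle ([567.9, 30.4, 89.8, 24.4, -78.3], 264) 36.40963496912667
lamp ([515.5, 405.1, 209.3, 207.8, 5.9], 3801) 107.2473637271783
switch ([701.8, 17.1, 70.2, 49.8, -10.1], 289)
ball ([679.4, 21.6, 23.0, 22.5, 89.5], 64) 77.06272789717443
tub ([773.2, -90.4, 88.9, 86.0, -0.8], 874) 88.9914980253891
jar ([760.1, -194.4, 72.8, 69.1, 69.1], 654) 108.68589768648224
funnel ([749.8, -299.3, 86.1, 83.2, 15.2], 610) 96.57810137076939
or_ ([766.9, 125.5, 111.1, 96.3, 68.1], 981) 143.98552631772833
spr ([745.9, 218.4, 64.3, 57.6, -56.3], 640) 196.9456706120307
knife ([487.3, -455.0, 168.6, 19.1, 3.5], 286) 26.922675372281923
(408, 782, 3)
```

View pics/c1.png

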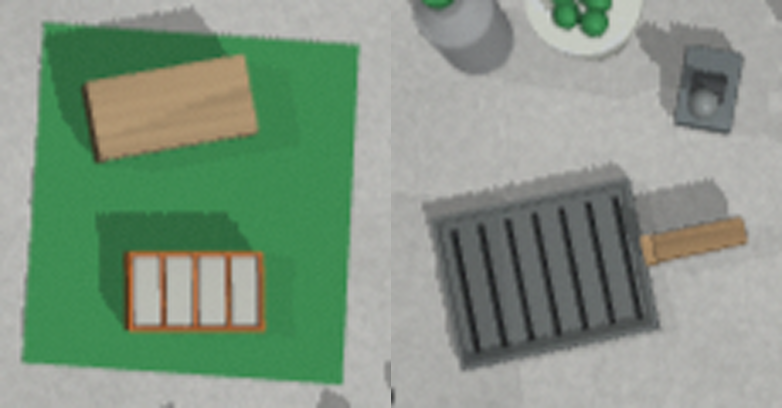

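The crop shows the board slab at left-top, the mould below it with four white feet, and the tray ribs and handle, with the switch ball leaning toward the robot (off). Now I'll plan the board pick.

```bash
cat >> h.py <<'E'
from scipy.spatial.transform import Rotation as Ro
def plan(*targets):
    """targets (x,y,z,yaw or None) -> tool-frame shift, roll units, rows needed"""
    s=env.state(); p=np.array(s['ee_pos']); R=Ro.from_euler('xyz',s['ee_rot'],degrees=True)
    yaw0=s['ee_rot'][2]
    for x,y,z,yaw in targets:
        d=R.inv().apply(np.array([x,y,z])-p); dy=0 if yaw is None else (yaw-yaw0+90)%180-90
        print('d',np.round(d,1).tolist(),'roll',round(-dy/5,2),'rows',int(max(np.linalg.norm(d)/41.7,abs(dy)/7.16))+2)
def extent(P,m,yaw):
    """min/max along object's long axis (yaw) and across, robust, in world-offset form"""
    c,s=np.cos(np.radians(yaw)),np.sin(np.radians(yaw)); q=P[m]; q=q[~np.isnan(q).any(1)]
    a=q[:,0]*c+q[:,1]*s; b=-q[:,0]*s+q[:,1]*c; o=[]
    for u,v in((a,b),(b,a)):
        mn,mx=[],[]
        for k in np.arange(v.min()+6,v.max()-6,4):
            w=u[(v>=k)&(v<k+4)]
            if len(w)>2: mn.append(w.min());mx.append(w.max())
        o+= [np.median(mn),np.median(mx)]
    A=(o[0]+o[1])/2;B=(o[2]+o[3])/2
    return np.round([A*c-B*s,A*s+B*c,o[1]-o[0],o[3]-o[2]],1).tolist()
E
python3 - <<'E'
from h import *
for i in range(3):
    a=grab('top');P=cloud(a);Z=P[...,2]
    b=box(a,355,440,155,200)&(Z>40); print('board',extent(P,b,99.9),rect(P,b))
    b=box(a,365,430,210,250)&(Z>28); print('mould',extent(P,b,89.6),rect(P,b))
plan((591.4,-221.3,180,99.9))
st()
E
```

```text
board [591.2, -220.8, 135.0, 65.9] ([591.6, -221.1, 138.4, 68.9, -80.4], 1106)
mould [434.4, -240.7, 112.4, 63.7] ([434.3, -240.9, 116.4, 63.9, 89.5], 796)
board [591.0, -221.0, 134.9, 66.4] ([591.3, -221.2, 137.4, 68.6, -80.1], 1108)
mould [434.4, -240.7, 111.9, 63.7] ([434.3, -240.6, 116.3, 63.8, 89.5], 800)
board [591.2, -220.7, 135.0, 66.5] ([591.3, -220.9, 137.1, 68.2, -80.2], 1103)
mould [434.4, -240.4, 112.6, 63.6] ([434.3, -240.5, 115.8, 63.9, 89.6], 797)
d [-630.8, -604.0, 34.0] roll 12.45 rows 22
{'time_s': 0.3, 'qpos': [70.99, 18.33, 89.66, 0.0, 72.04, -1.15], 'ee_pos': [176.36, 547.14, 213.69], 'ee_rot': [-179.97, -0.0, 162.13], 'force': [0.41, -0.17, -0.69], 'gripper_width': 91.17, 'gripper_force': 0.0}
```

>>> arm_command --rows '[{"delta_pos": [-630.8, -604, 34], "roll": 12.45, "jaw": 100}, {"delta_pos": [-630.8, -604, 34], "roll": 12.45, "jaw": 100}, {"delta_pos": [-630.8, -604, 34], "roll": 12.45, "jaw": 100}, {"delta_pos": [-630.8, -604, 34], "roll": 12.45, "jaw": 100}, {"delta_pos": [-630.8, -604, 34], "roll": 12.45, "jaw": 100}, {"delta_pos": [-630.8, -604, 34], "roll": 12.45, "jaw": 100}, {"delta_pos": [-630.8, -604, 34], "roll": 12.45, "jaw": 100}, {"delta_pos": [-630.8, -604, 34], "roll": 12.45, "jaw": 100}, {"delta_pos": [-630.8, -604, 34], "roll": 12.45, "jaw": 100}, {"delta_pos": [-630.8, -604, 34], "roll": 12.45, "jaw": 100}, {"delta_pos": [-630.8, -604, 34], "roll": 12.45, "jaw": 100}, {"delta_pos": [-630.8, -604, 34], "roll": 12.45, "jaw": 100}, {"delta_pos": [-630.8, -604, 34], "roll": 12.45, "jaw": 100}, {"delta_pos": [-630.8, -604, 34], "roll": 12.45, "jaw": 100}, {"delta_pos": [-630.8, -604, 34], "roll": 12.45, "jaw": 100}, {"delta_pos": [-630.8, -604, 34], "roll": 12.45, "jaw": 100}, {"delta_pos": [-630.8, -604, 34], "roll": 12.45, "jaw": 100}, {"delta_pos": [-630.8, -604, 34], "roll": 12.45, "jaw": 100}, {"delta_pos": [-630.8, -604, 34], "roll": 12.45, "jaw": 100}, {"delta_pos": [-630.8, -604, 34], "roll": 12.45, "jaw": 100}]'

```text
time_s: 1.97
ee_pos: [572.7, -187.4, 181.4]
ee_rot: [180.0, -0.0, 99.9]
force: [0.3, 0.6, 0.4]
gripper_width: 91.4
gripper_force: 0.0
```

```bash
python3 -c "
from h import *
st();plan((591.3,-221,100,99.8),(591.3,-221,30,99.8))"
```

```text
{'time_s': 1.97, 'qpos': [-19.22, 22.01, 88.84, 0.02, 69.15, -29.08], 'ee_pos': [572.73, -187.43, 181.37], 'ee_rot': [179.99, -0.01, 99.86], 'force': [0.26, 0.58, 0.44], 'gripper_width': 91.35, 'gripper_force': 0.0}
d [-36.3, 12.5, 81.4] roll 0.01 rows 4
d [-36.3, 12.5, 151.4] roll 0.01 rows 5
```

>>> arm_command --rows '[{"delta_pos": [-36.3, 12.5, 40], "roll": 0, "jaw": 100}, {"delta_pos": [-36.3, 12.5, 80], "roll": 0, "jaw": 100}, {"delta_pos": [-36.3, 12.5, 110], "roll": 0, "jaw": 100}, {"delta_pos": [-36.3, 12.5, 135], "roll": 0, "jaw": 100}, {"delta_pos": [-36.3, 12.5, 135], "roll": 0, "jaw": 100}, {"delta_pos": [-36.3, 12.5, 135], "roll": 0, "jaw": 100}]'

```text
time_s: 2.47
ee_pos: [590.1, -218.7, 45.5]
ee_rot: [-179.9, -0.1, 99.9]
force: [0.3, 0.1, 0.7]
gripper_width: 91.2
gripper_force: 0.0
```

```bash
python3 -c "
from h import *
st();plan((591.3,-221,29.5,99.8))"
```

```text
{'time_s': 2.47, 'qpos': [-21.39, 31.27, 94.63, 0.01, 54.27, -31.28], 'ee_pos': [590.07, -218.74, 45.48], 'ee_rot': [-179.86, -0.09, 99.88], 'force': [0.27, 0.12, 0.71], 'gripper_width': 91.19, 'gripper_force': 0.0}
d [-2.5, 0.9, 16.0] roll 0.02 rows 2
```

>>> arm_command --rows '[{"delta_pos": [-2.5, 0.9, 16], "roll": 0, "jaw": 100}, {"delta_pos": [-2.5, 0.9, 16], "roll": 0, "jaw": 100}, {"delta_pos": [-2.5, 0.9, 16], "roll": 0, "jaw": 100}, {"delta_pos": [-2.5, 0.9, 16], "roll": 0, "jaw": 70}, {"delta_pos": [-2.5, 0.9, 16], "roll": 0, "jaw": 60}, {"delta_pos": [-2.5, 0.9, 16], "roll": 0, "jaw": 60}, {"delta_pos": [-2.5, 0.9, 16], "roll": 0, "jaw": 60}, {"delta_pos": [-2.5, 0.9, 16], "roll": 0, "jaw": 60}, {"delta_pos": [-2.5, 0.9, 16], "roll": 0, "jaw": 60}]' --squeeze 20

```text
time_s: 3.22
ee_pos: [591.8, -221.4, 31.5]
ee_rot: [-180.0, 0.0, 99.9]
force: [-2.6, 1.2, 6.1]
gripper_width: 68.0
gripper_force: 20.0
```

```bash
python3 -c "
from h import *
st();plan((591.3,-221,100,99.8),(434.4,-240.6,100,89.6),(434.4,-240.6,40,89.6))"
```

```text
{'time_s': 3.22, 'qpos': [-21.54, 32.28, 95.17, -0.02, 52.56, -31.43], 'ee_pos': [591.78, -221.38, 31.46], 'ee_rot': [-179.99, 0.01, 99.9], 'force': [-2.55, 1.19, 6.07], 'gripper_width': 67.95, 'gripper_force': 20.0}
d [0.4, -0.4, -68.5] roll 0.02 rows 3
d [8.1, -158.4, -68.5] roll 2.06 rows 6
d [8.1, -158.3, -8.5] roll 2.06 rows 5
```

>>> arm_command --rows '[{"delta_pos": [0, 0, -30], "roll": 0, "jaw": 60}, {"delta_pos": [0, 0, -55], "roll": 0, "jaw": 60}, {"delta_pos": [4, -79, -68], "roll": 1, "jaw": 60}, {"delta_pos": [8, -158, -68], "roll": 2.06, "jaw": 60}, {"delta_pos": [8, -158, -68], "roll": 2.06, "jaw": 60}, {"delta_pos": [8, -158, -68], "roll": 2.06, "jaw": 60}, {"delta_pos": [8, -158, -68], "roll": 2.06, "jaw": 60}, {"delta_pos": [8, -158, -68], "roll": 2.06, "jaw": 60}, {"delta_pos": [8, -158, -68], "roll": 2.06, "jaw": 60}]'

```text
time_s: 3.97
ee_pos: [436.0, -240.9, 98.9]
ee_rot: [179.9, 0.0, 89.6]
force: [0.3, 0.1, -0.8]
gripper_width: 67.7
gripper_force: 20.0
```

```bash
python3 -c "
from h import *
st();plan((434.4,-241.1,100,89.6),(434.4,-241.1,40,89.6),(434.4,-241.1,37,89.6))
grab('side','s1.png')
f=cv2.imread('pics/s1.png');cv2.imwrite('pics/s1c.png',cv2.resize(f[200:310,290:480],None,fx=4,fy=4))"
```

```text
{'time_s': 3.97, 'qpos': [-30.26, 17.56, 109.25, 0.04, 53.07, -29.84], 'ee_pos': [436.03, -240.92, 98.87], 'ee_rot': [179.88, 0.04, 89.55], 'force': [0.28, 0.1, -0.82], 'gripper_width': 67.65, 'gripper_force': 20.0}
d [-0.2, -1.6, -1.1] roll -0.01 rows 2
d [-0.2, -1.7, 58.9] roll -0.01 rows 3
d [-0.2, -1.8, 61.9] roll -0.01 rows 3
```

View pics/s1c.png

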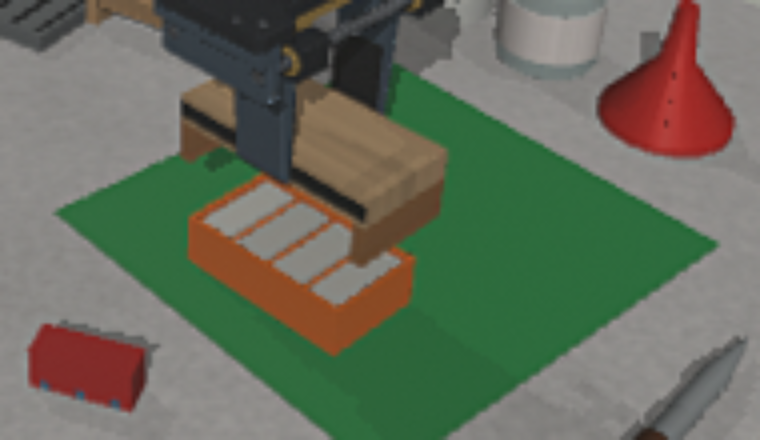

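The board is held level above the mould, aligned with it and centred in the crop. Lowering it.

>>> arm_command --rows '[{"delta_pos": [-0.2, -1.7, 20], "roll": 0, "jaw": 60}, {"delta_pos": [-0.2, -1.7, 35], "roll": 0, "jaw": 60}, {"delta_pos": [-0.2, -1.7, 45], "roll": 0, "jaw": 60}, {"delta_pos": [-0.2, -1.7, 52], "roll": 0, "jaw": 60}, {"delta_pos": [-0.2, -1.7, 57], "roll": 0, "jaw": 60}, {"delta_pos": [-0.2, -1.7, 60], "roll": 0, "jaw": 60}, {"delta_pos": [-0.2, -1.7, 60], "roll": 0, "jaw": 60}, {"delta_pos": [-0.2, -1.7, 61], "roll": 0, "jaw": 60}, {"delta_pos": [-0.2, -1.7, 61], "roll": 0, "jaw": 60}]'

```text
time_s: 4.77
ee_pos: [433.7, -240.9, 37.9]
ee_rot: [179.9, 0.0, 89.6]
force: [-0.2, -0.6, -2.1]
gripper_width: 67.8
gripper_force: 20.0
```

>>> arm_command --rows '[{"delta_pos": [0, 0, 1], "roll": 0, "jaw": 60}, {"delta_pos": [0, 0, 1], "roll": 0, "jaw": 60}, {"delta_pos": [0, 0, 1], "roll": 0, "jaw": 80}, {"delta_pos": [0, 0, 1], "roll": 0, "jaw": 100}, {"delta_pos": [0, 0, 1], "roll": 0, "jaw": 100}, {"delta_pos": [0, 0, -60], "roll": 0, "jaw": 100}, {"delta_pos": [0, 0, -120], "roll": 0, "jaw": 100}, {"delta_pos": [0, 150, -120], "roll": 0, "jaw": 100}, {"delta_pos": [0, 150, -120], "roll": 0, "jaw": 100}, {"delta_pos": [0, 150, -120], "roll": 0, "jaw": 100}, {"delta_pos": [0, 150, -120], "roll": 0, "jaw": 100}, {"delta_pos": [0, 150, -120], "roll": 0, "jaw": 100}]'

```text
time_s: 5.77
ee_pos: [589.7, -242.1, 158.8]
ee_rot: [179.6, 0.1, 89.7]
force: [0.6, -0.7, 0.6]
gripper_width: 90.9
gripper_force: 0.0
```

Run:
```python
from h import *
st()
a=grab('top');P=cloud(a);Z=P[...,2]
b=box(a,355,445,195,265)&(Z>40); print('board',extent(P,b,89.6),rect(P,b),np.nanpercentile(Z[b],[5,50,95]))
b=box(a,355,445,195,265)&(Z>15)&(Z<40); print('below',b.sum())
f=grab('side');cv2.imwrite('pics/s2c.png',cv2.resize(f['img'][200:310,290:480],None,fx=4,fy=4))
```

```text
{'time_s': 5.77, 'qpos': [-23.39, 25.76, 86.14, 0.07, 67.65, -23.11], 'ee_pos': [589.67, -242.08, 158.76], 'ee_rot': [179.56, 0.11, 89.7], 'force': [0.57, -0.73, 0.64], 'gripper_width': 90.85, 'gripper_force': 0.0}
board [441.7, -171.1, 93.2, 94.3] ([458.6, -181.8, 206.7, 113.4, -32.7], 4334) [ 55.33650627 602.94863599 634.79458226]
below 23
```

View pics/s2c.png

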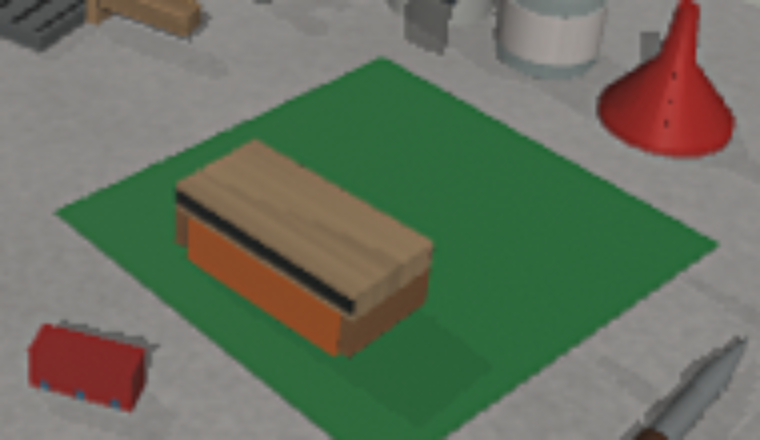

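The pair is seated: the slab rests flush on the rim with the cheeks straddling the mould. Next I'll grip near the -y end.

Run:
```python
from h import *
plan((433.9,-291,110,89.6),(433.9,-291,12,89.6))
o=[]
for t in np.arange(0,91,6):
    c,s=np.cos(np.radians(t)),np.sin(np.radians(t))
    h,v=(107.5*c-29*s,107.5*s+29*c) if t<28.6 else (-12.5+118.5*c-23*s,118.5*s+23*c)
    o.append((t,round(107.5-h,1),round(-(v-29),1)))
print(o)
```

```text
d [-50.5, -149.4, 47.0] roll 0.01 rows 5
d [-50.5, -149.3, 145.0] roll 0.01 rows 7
[(np.int64(0), np.float64(0.0), np.float64(-0.0)), (np.int64(6), np.float64(3.6), np.float64(-11.1)), (np.int64(12), np.float64(8.4), np.float64(-21.7)), (np.int64(18), np.float64(14.2), np.float64(-31.8)), (np.int64(24), np.float64(21.1), np.float64(-41.2)), (np.int64(30), np.float64(28.9), np.float64(-50.2)), (np.int64(36), np.float64(37.7), np.float64(-59.3)), (np.int64(42), np.float64(47.3), np.float64(-67.4)), (np.int64(48), np.float64(57.8), np.float64(-74.5)), (np.int64(54), np.float64(69.0), np.float64(-80.4)), (np.int64(60), np.float64(80.7), np.float64(-85.1)), (np.int64(66), np.float64(92.8), np.float64(-88.6)), (np.int64(72), np.float64(105.3), np.float64(-90.8)), (np.int64(78), np.float64(117.9), np.float64(-91.7)), (np.int64(84), np.float64(130.5), np.float64(-91.3)), (np.int64(90), np.float64(143.0), np.float64(-89.5))]
```

>>> arm_command --rows '[{"delta_pos": [-17, -50, 0], "roll": 0, "jaw": 100}, {"delta_pos": [-34, -100, 10], "roll": 0, "jaw": 100}, {"delta_pos": [-50.5, -149.4, 30], "roll": 0, "jaw": 100}, {"delta_pos": [-50.5, -149.4, 60], "roll": 0, "jaw": 100}, {"delta_pos": [-50.5, -149.4, 60], "roll": 0, "jaw": 100}, {"delta_pos": [-50.5, -149.4, 90], "roll": 0, "jaw": 100}, {"delta_pos": [-50.5, -149.4, 115], "roll": 0, "jaw": 100}, {"delta_pos": [-50.5, -149.4, 135], "roll": 0, "jaw": 100}, {"delta_pos": [-50.5, -149.4, 145], "roll": 0, "jaw": 100}, {"delta_pos": [-50.5, -149.4, 145], "roll": 0, "jaw": 100}, {"delta_pos": [-50.5, -149.4, 145], "roll": 0, "jaw": 100}, {"delta_pos": [-50.5, -149.4, 145], "roll": 0, "jaw": 70}, {"delta_pos": [-50.5, -149.4, 145], "roll": 0, "jaw": 60}, {"delta_pos": [-50.5, -149.4, 145], "roll": 0, "jaw": 60}, {"delta_pos": [-50.5, -149.4, 145], "roll": 0, "jaw": 60}, {"delta_pos": [-50.5, -149.4, 145], "roll": 0, "jaw": 60}, {"delta_pos": [-50.5, -149.4, 145], "roll": 0, "jaw": 60}]' --squeeze 15

```text
time_s: 7.28
ee_pos: [433.7, -291.5, 13.3]
ee_rot: [180.0, 0.0, 89.6]
force: [-2.1, 0.0, 6.2]
gripper_width: 68.1
gripper_force: 15.0
```

>>> arm_command --rows '[{"delta_pos": [0, 0, 0], "roll": 0, "jaw": 60}, {"delta_pos": [0, 0, 0], "roll": 0, "jaw": 60}, {"delta_pos": [1.8, 0, -5.5], "roll": 0, "jaw": 60}, {"delta_pos": [3.6, 0, -11], "roll": 0, "jaw": 60}, {"delta_pos": [6, 0, -16.5], "roll": 0, "jaw": 60}, {"delta_pos": [8.4, 0, -22], "roll": 0, "jaw": 60}, {"delta_pos": [11, 0, -27], "roll": 0, "jaw": 60}, {"delta_pos": [14, 0, -32], "roll": 0, "jaw": 60}, {"delta_pos": [17.5, 0, -36.5], "roll": 0, "jaw": 60}, {"delta_pos": [21, 0, -41], "roll": 0, "jaw": 60}, {"delta_pos": [21, 0, -41], "roll": 0, "jaw": 60}]' --squeeze 5

```text
time_s: 8.2
ee_pos: [434.0, -269.6, 54.4]
ee_rot: [179.9, 0.0, 89.6]
force: [1.1, -0.5, -1.6]
gripper_width: 68.0
gripper_force: 5.0
```

Run:
```python
from h import *
st()
f=grab('side');cv2.imwrite('pics/s3c.png',cv2.resize(f['img'][190:310,290:480],None,fx=4,fy=4))
```

```text
{'time_s': 8.2, 'qpos': [-33.16, 21.77, 110.62, 0.03, 47.55, -32.79], 'ee_pos': [434.0, -269.61, 54.44], 'ee_rot': [179.94, 0.01, 89.61], 'force': [1.13, -0.47, -1.58], 'gripper_width': 68.01, 'gripper_force': 5.0}
```

View pics/s3c.png

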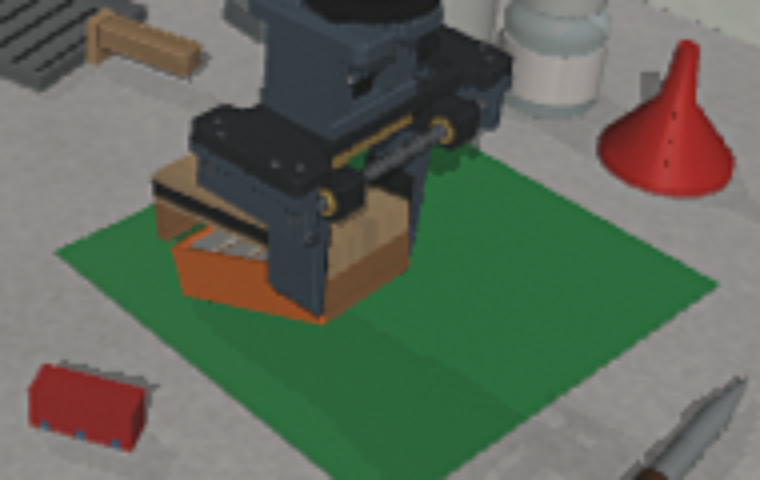

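The side crop shows the pair opening at the far end: the mould swings but the board stays held level. I'll lower it back, then regrip lower, nearer the end and with less force.

>>> arm_command --rows '[{"delta_pos": [-3.5, 0, 4.5], "roll": 0, "jaw": 60}, {"delta_pos": [-7, 0, 9], "roll": 0, "jaw": 60}, {"delta_pos": [-10, 0, 14], "roll": 0, "jaw": 60}, {"delta_pos": [-12.5, 0, 19], "roll": 0, "jaw": 60}, {"delta_pos": [-15, 0, 24.5], "roll": 0, "jaw": 60}, {"delta_pos": [-17.4, 0, 30], "roll": 0, "jaw": 60}, {"delta_pos": [-19.2, 0, 35.5], "roll": 0, "jaw": 60}, {"delta_pos": [-21, 0, 41], "roll": 0, "jaw": 60}, {"delta_pos": [-21, 0, 42], "roll": 0, "jaw": 60}, {"delta_pos": [-21, 0, 42], "roll": 0, "jaw": 100}, {"delta_pos": [-21, 0, 42], "roll": 0, "jaw": 100}, {"delta_pos": [-21, 0, 42], "roll": 0, "jaw": 100}, {"delta_pos": [-23.5, 0, 47], "roll": 0, "jaw": 100}, {"delta_pos": [-23.5, 0, 47], "roll": 0, "jaw": 100}]'

```text
time_s: 9.42
ee_pos: [433.4, -293.9, 5.8]
ee_rot: [-180.0, -0.0, 89.6]
force: [1.3, 0.3, -0.6]
gripper_width: 91.0
gripper_force: 0.0
```

Run:
```python
from h import *
st()
f=grab('side');cv2.imwrite('pics/s4c.png',cv2.resize(f['img'][190:310,290:480],None,fx=4,fy=4))
```

```text
{'time_s': 9.42, 'qpos': [-35.4, 26.59, 111.68, -0.01, 41.75, -34.98], 'ee_pos': [433.36, -293.87, 5.81], 'ee_rot': [-179.97, -0.01, 89.59], 'force': [1.33, 0.28, -0.56], 'gripper_width': 91.02, 'gripper_force': 0.0}
```

View pics/s4c.png

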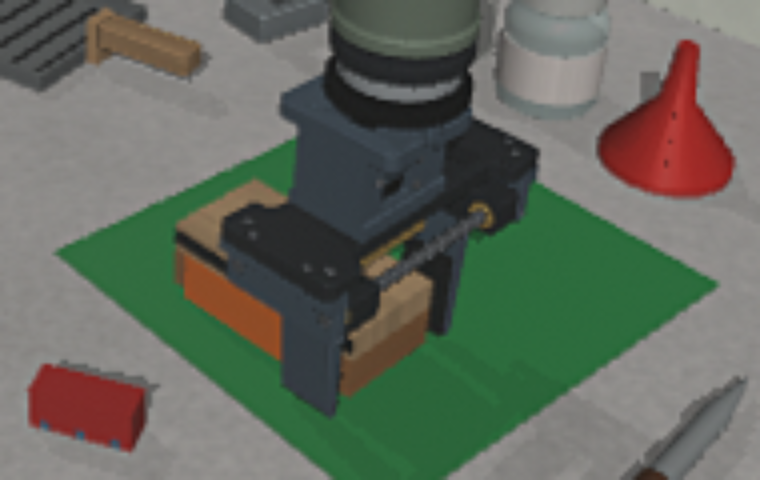

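The pair is closed again (mould flush under the slab). I'll retry with a 3 N grip.

>>> arm_command --rows '[{"delta_pos": [0, 0, 0], "roll": 0, "jaw": 70}, {"delta_pos": [0, 0, 0], "roll": 0, "jaw": 60}, {"delta_pos": [0, 0, 0], "roll": 0, "jaw": 60}, {"delta_pos": [0, 0, 0], "roll": 0, "jaw": 60}, {"delta_pos": [0, 0, 0], "roll": 0, "jaw": 60}, {"delta_pos": [0, 0, 0], "roll": 0, "jaw": 60}, {"delta_pos": [1.5, 0, -6], "roll": 0, "jaw": 60}, {"delta_pos": [3, 0, -11.4], "roll": 0, "jaw": 60}, {"delta_pos": [5, 0, -17], "roll": 0, "jaw": 60}, {"delta_pos": [7.2, 0, -22.4], "roll": 0, "jaw": 60}, {"delta_pos": [10, 0, -28], "roll": 0, "jaw": 60}, {"delta_pos": [12.5, 0, -33], "roll": 0, "jaw": 60}, {"delta_pos": [12.5, 0, -33], "roll": 0, "jaw": 60}]' --squeeze 3

```text
time_s: 10.55
ee_pos: [433.9, -280.8, 40.7]
ee_rot: [179.9, 0.0, 89.6]
force: [-0.2, 0.5, -1.4]
gripper_width: 67.9
gripper_force: 3.0
```

```bash
cat >> h.py <<'E'
def pairside():
    f=grab('side');P=cloud(f);h=hsv(f);H,S,V=h[...,0],h[...,1],h[...,2]
    reg=(P[...,0]>385)&(P[...,0]<480)&(P[...,1]>-420)&(P[...,1]<0)&(P[...,2]>3)&(P[...,2]<200)
    for n,m in(('orange',(H<13)&(S>170)),('wood',(H>=9)&(H<22)&(S>60)&(S<150))):
        q=P[m&reg]
        if len(q)<10: print(n,len(q));continue
        print(n,len(q),'y',np.round(np.nanpercentile(q[:,1],[1,99]),0),'z',np.round(np.nanpercentile(q[:,2],[1,99]),0))
        for y0 in range(-420,0,20):
            k=q[(q[:,1]>=y0)&(q[:,1]<y0+20)]
            if len(k)>8: print('   y',y0+10,'z',np.round(np.percentile(k[:,2],[2,98]),0),len(k))
    return f
E
python3 -c "
from h import *
st();f=pairside()"
```

```text
{'time_s': 10.55, 'qpos': [-34.19, 23.26, 110.71, 0.03, 45.96, -33.82], 'ee_pos': [433.9, -280.76, 40.66], 'ee_rot': [179.94, 0.02, 89.6], 'force': [-0.16, 0.54, -1.44], 'gripper_width': 67.85, 'gripper_force': 3.0}
orange 289 y [-267. -179.] z [ 6. 54.]
   y -270 z [28. 41.] 10
   y -250 z [23. 54.] 65
   y -230 z [18. 50.] 68
   y -210 z [12. 43.] 72
   y -190 z [ 5. 37.] 65
   y -170 z [16. 33.] 9
wood 688 y [-317. -162.] z [ 13. 152.]
   y -310 z [ 46. 153.] 170
   y -290 z [53. 88.] 304
   y -270 z [ 31. 105.] 10
   y -250 z [23. 72.] 16
   y -230 z [17. 70.] 29
   y -210 z [11. 65.] 36
   y -190 z [32. 58.] 43
   y -170 z [10. 53.] 79
```

Both parts now tilt together (about 17°). Continuing the arc.

>>> arm_command --rows '[{"delta_pos": [3.2, 0, -4.9], "roll": 0, "jaw": 60}, {"delta_pos": [6.4, 0, -9.7], "roll": 0, "jaw": 60}, {"delta_pos": [10, 0, -14.5], "roll": 0, "jaw": 60}, {"delta_pos": [13.7, 0, -19.2], "roll": 0, "jaw": 60}, {"delta_pos": [17.9, 0, -24], "roll": 0, "jaw": 60}, {"delta_pos": [22.1, 0, -28.9], "roll": 0, "jaw": 60}, {"delta_pos": [26.8, 0, -33.3], "roll": 0, "jaw": 60}, {"delta_pos": [31.5, 0, -37.6], "roll": 0, "jaw": 60}, {"delta_pos": [36.5, 0, -41.5], "roll": 0, "jaw": 60}, {"delta_pos": [41.6, 0, -45.3], "roll": 0, "jaw": 60}, {"delta_pos": [41.6, 0, -45.3], "roll": 0, "jaw": 60}]'

```text
time_s: 11.52
ee_pos: [434.0, -238.7, 85.6]
ee_rot: [180.0, -0.0, 89.6]
force: [-0.8, -0.0, -1.9]
gripper_width: 67.8
gripper_force: 3.0
```

```bash
python3 -c "
from h import *
st();f=pairside();cv2.imwrite('pics/s5c.png',cv2.resize(f['img'][170:310,290:480],None,fx=4,fy=4))"
```

```text
{'time_s': 11.52, 'qpos': [-30.16, 18.3, 110.5, 0.03, 51.18, -29.8], 'ee_pos': [433.98, -238.69, 85.55], 'ee_rot': [179.97, -0.01, 89.63], 'force': [-0.79, -0.01, -1.89], 'gripper_width': 67.84, 'gripper_force': 3.0}
orange 356 y [-262. -166.] z [10. 91.]
   y -270 z [85. 93.] 30
   y -250 z [67. 94.] 40
   y -230 z [47. 78.] 61
   y -210 z [29. 77.] 97
   y -190 z [10. 60.] 88
   y -170 z [10. 41.] 40
wood 627 y [-277. -153.] z [ 11. 196.]
   y -270 z [ 99. 196.] 201
   y -250 z [101. 128.] 290
   y -230 z [ 74. 147.] 27
   y -210 z [ 48. 101.] 20
   y -190 z [10. 88.] 31
   y -170 z [ 6. 68.] 41
   y -150 z [17. 46.] 17
```

View pics/s5c.png

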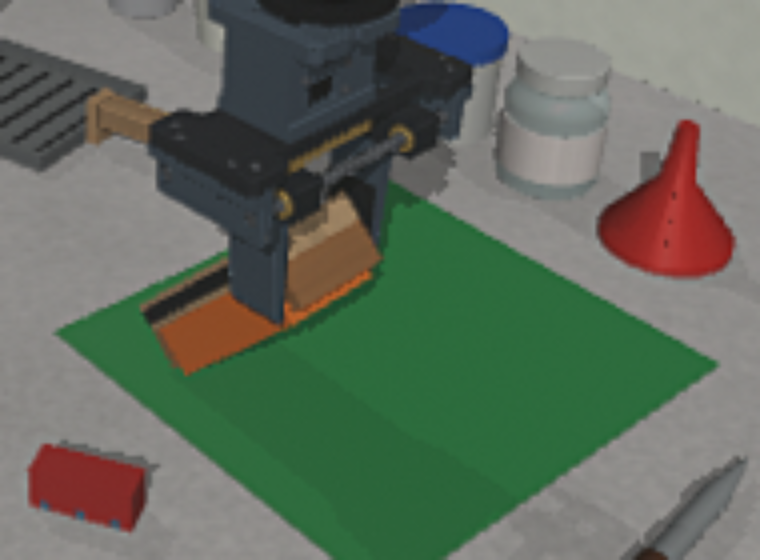

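The crop shows the pair tilted about 45° and closed, pivoting on its far end. Continuing to vertical.

>>> arm_command --rows '[{"delta_pos": [5.5, 0, -3.4], "roll": 0, "jaw": 60}, {"delta_pos": [11.1, 0, -6.6], "roll": 0, "jaw": 60}, {"delta_pos": [16.8, 0, -9.4], "roll": 0, "jaw": 60}, {"delta_pos": [22.6, 0, -12], "roll": 0, "jaw": 60}, {"delta_pos": [28.6, 0, -14.2], "roll": 0, "jaw": 60}, {"delta_pos": [34.7, 0, -16.1], "roll": 0, "jaw": 60}, {"delta_pos": [41, 0, -17.7], "roll": 0, "jaw": 60}, {"delta_pos": [47.2, 0, -19.1], "roll": 0, "jaw": 60}, {"delta_pos": [53.5, 0, -20], "roll": 0, "jaw": 60}, {"delta_pos": [59.8, 0, -20.6], "roll": 0, "jaw": 60}, {"delta_pos": [66.2, 0, -20.8], "roll": 0, "jaw": 60}, {"delta_pos": [72.7, 0, -20.8], "roll": 0, "jaw": 60}, {"delta_pos": [72.7, 0, -20.8], "roll": 0, "jaw": 60}]'

```text
time_s: 12.65
ee_pos: [434.4, -165.5, 105.6]
ee_rot: [180.0, -0.1, 89.6]
force: [-0.7, 0.3, 0.6]
gripper_width: 68.2
gripper_force: 3.0
```

```bash
python3 -c "
from h import *
st();f=pairside();cv2.imwrite('pics/s6c.png',cv2.resize(f['img'][170:310,290:480],None,fx=4,fy=4))"
```

```text
{'time_s': 12.65, 'qpos': [-22.32, 14.46, 112.71, 0.07, 52.84, -21.98], 'ee_pos': [434.45, -165.55, 105.65], 'ee_rot': [179.99, -0.06, 89.62], 'force': [-0.7, 0.35, 0.58], 'gripper_width': 68.21, 'gripper_force': 3.0}
orange 1019 y [-199. -157.] z [ 12. 124.]
   y -190 z [ 13. 124.] 817
   y -170 z [13. 97.] 175
   y -150 z [15. 69.] 27
wood 466 y [-203. -135.] z [  7. 197.]
   y -210 z [188. 199.] 9
   y -190 z [118. 140.] 180
   y -170 z [  8. 143.] 140
   y -150 z [  6. 145.] 118
   y -130 z [13. 71.] 19
```

View pics/s6c.png

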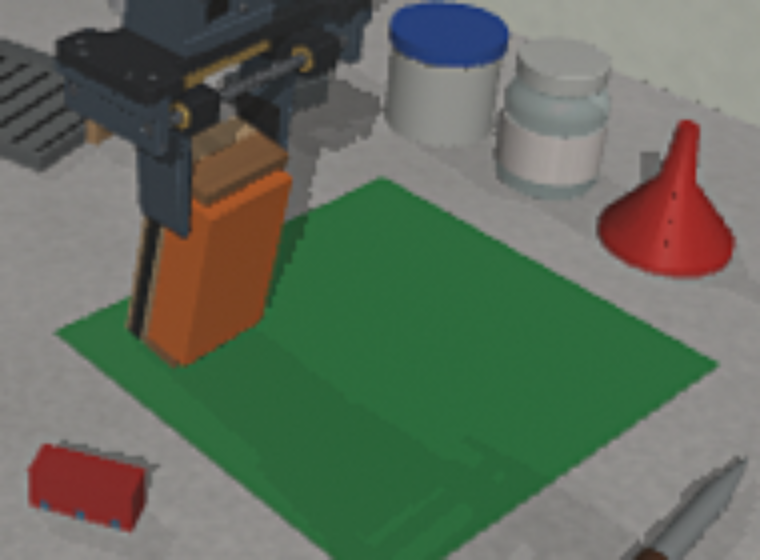

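The pair stands on its end, about 8° short of vertical and still closed. I'll finish to vertical, then set it down and grip it firmly.

>>> arm_command --rows '[{"delta_pos": [6, 0, 0.5], "roll": 0, "jaw": 60}, {"delta_pos": [12, 0, 1], "roll": 0, "jaw": 60}, {"delta_pos": [17, 0, 2], "roll": 0, "jaw": 60}, {"delta_pos": [18, 0, 3], "roll": 0, "jaw": 60}, {"delta_pos": [18, 0, 4], "roll": 0, "jaw": 60}, {"delta_pos": [18, 0, 4], "roll": 0, "jaw": 60}]'

```text
time_s: 13.2
ee_pos: [434.6, -148.5, 101.8]
ee_rot: [180.0, -0.0, 89.6]
force: [-1.4, 1.6, 5.4]
gripper_width: 68.2
gripper_force: 3.0
```

```bash
python3 -c "
from h import *
st();f=pairside()"
```

```text
{'time_s': 13.2, 'qpos': [-20.33, 14.27, 113.69, 0.05, 52.05, -19.94], 'ee_pos': [434.6, -148.49, 101.79], 'ee_rot': [180.0, -0.04, 89.58], 'force': [-1.43, 1.56, 5.37], 'gripper_width': 68.22, 'gripper_force': 3.0}
orange 1136 y [-184. -151.] z [ 12. 125.]
   y -190 z [ 16. 124.] 638
   y -170 z [ 12. 125.] 415
   y -150 z [12. 92.] 83
wood 418 y [-187. -132.] z [  5. 198.]
   y -190 z [128. 199.] 15
   y -170 z [  5. 196.] 177
   y -150 z [  6. 141.] 162
   y -130 z [  8. 140.] 64
```

>>> arm_command --rows '[{"delta_pos": [0, 0, 0], "roll": 0, "jaw": 60}, {"delta_pos": [0, 0, 0], "roll": 0, "jaw": 60}, {"delta_pos": [0, 0, 0], "roll": 0, "jaw": 60}, {"delta_pos": [0, 0, -8], "roll": 0, "jaw": 60}, {"delta_pos": [0, 0, -18], "roll": 0, "jaw": 60}, {"delta_pos": [-15, 2, -18], "roll": 0, "jaw": 60}, {"delta_pos": [-40, 4, -18], "roll": 0, "jaw": 60}, {"delta_pos": [-70, 7, -18], "roll": 0, "jaw": 60}, {"delta_pos": [-100, 10, -18], "roll": 0, "jaw": 60}, {"delta_pos": [-130, 13, -18], "roll": 0, "jaw": 60}, {"delta_pos": [-155, 15, -18], "roll": 0, "jaw": 60}, {"delta_pos": [-165, 16, -18], "roll": 0, "jaw": 60}, {"delta_pos": [-165, 16, -18], "roll": 0, "jaw": 60}, {"delta_pos": [-165, 16, -12], "roll": 0, "jaw": 60}, {"delta_pos": [-165, 16, -6], "roll": 0, "jaw": 60}, {"delta_pos": [-165, 16, -2], "roll": 0, "jaw": 60}, {"delta_pos": [-165, 16, 0], "roll": 0, "jaw": 60}, {"delta_pos": [-165, 16, 0], "roll": 0, "jaw": 60}]' --squeeze 25

```text
time_s: 14.75
ee_pos: [448.6, -312.2, 101.9]
ee_rot: [-179.9, -0.1, 89.7]
force: [-2.7, 1.5, 3.5]
gripper_width: 67.4
gripper_force: 25.0
```

```bash
python3 -c "
from h import *
st();f=pairside()"
```

```text
{'time_s': 14.75, 'qpos': [-36.05, 21.36, 102.61, 0.02, 56.18, -35.72], 'ee_pos': [448.61, -312.24, 101.88], 'ee_rot': [-179.89, -0.1, 89.66], 'force': [-2.66, 1.55, 3.51], 'gripper_width': 67.43, 'gripper_force': 25.0}
orange 1236 y [-347. -314.] z [ 12. 125.]
   y -350 z [ 14. 125.] 805
   y -330 z [ 13. 125.] 349
   y -310 z [13. 94.] 82
wood 434 y [-350. -294.] z [  5. 198.]
   y -350 z [135. 200.] 22
   y -330 z [  6. 140.] 233
   y -310 z [  5. 140.] 123
   y -290 z [ 7. 93.] 56
```

The pair is standing vertical on the mat at the new spot. Regripping nearer the mould side before the second half of the turn.

>>> arm_command --rows '[{"delta_pos": [0, 0, 0], "roll": 0, "jaw": 80}, {"delta_pos": [0, 0, 0], "roll": 0, "jaw": 90}, {"delta_pos": [0, 0, 0], "roll": 0, "jaw": 90}, {"delta_pos": [-9, 0, 0], "roll": 0, "jaw": 90}, {"delta_pos": [-9, 0, 0], "roll": 0, "jaw": 90}, {"delta_pos": [-9, 0, 0], "roll": 0, "jaw": 70}, {"delta_pos": [-9, 0, 0], "roll": 0, "jaw": 60}, {"delta_pos": [-9, 0, 0], "roll": 0, "jaw": 60}, {"delta_pos": [-9, 0, 0], "roll": 0, "jaw": 60}, {"delta_pos": [-9, 0, 0], "roll": 0, "jaw": 60}]' --squeeze 4

```text
time_s: 15.63
ee_pos: [449.0, -323.0, 101.5]
ee_rot: [-180.0, -0.0, 89.6]
force: [-1.5, -1.6, 0.0]
gripper_width: 67.9
gripper_force: 4.0
```

```bash
python3 -c "
from h import *
st();f=pairside()"
```

```text
{'time_s': 15.63, 'qpos': [-36.91, 21.85, 101.86, -0.02, 56.32, -36.49], 'ee_pos': [449.0, -323.02, 101.51], 'ee_rot': [-179.97, -0.0, 89.59], 'force': [-1.48, -1.58, 0.03], 'gripper_width': 67.94, 'gripper_force': 4.0}
orange 1189 y [-344. -313.] z [ 12. 126.]
   y -350 z [ 14. 125.] 762
   y -330 z [ 12. 126.] 326
   y -310 z [13. 93.] 101
wood 324 y [-361. -292.] z [  4. 198.]
   y -350 z [116. 199.] 15
   y -330 z [  4. 140.] 131
   y -310 z [ 5. 94.] 80
   y -290 z [  9. 138.] 90
```

>>> arm_command --rows '[{"delta_pos": [8, 0, -1.5], "roll": 0, "jaw": 60}, {"delta_pos": [17, 0, -2.5], "roll": 0, "jaw": 60}, {"delta_pos": [25.5, 0, -3], "roll": 0, "jaw": 60}, {"delta_pos": [34, 0, -2.8], "roll": 0, "jaw": 60}, {"delta_pos": [42.5, 0, -2], "roll": 0, "jaw": 60}, {"delta_pos": [50.8, 0, -0.7], "roll": 0, "jaw": 60}, {"delta_pos": [59, 0, 1.3], "roll": 0, "jaw": 60}, {"delta_pos": [67.2, 0, 3.8], "roll": 0, "jaw": 60}, {"delta_pos": [75, 0, 7], "roll": 0, "jaw": 60}, {"delta_pos": [82.8, 0, 10.5], "roll": 0, "jaw": 60}, {"delta_pos": [90, 0, 14.7], "roll": 0, "jaw": 60}, {"delta_pos": [97.3, 0, 19.4], "roll": 0, "jaw": 60}, {"delta_pos": [97.3, 0, 19.4], "roll": 0, "jaw": 60}]'

```text
time_s: 16.77
ee_pos: [449.7, -223.7, 81.0]
ee_rot: [-179.9, -0.1, 89.6]
force: [-1.7, 2.5, 1.3]
gripper_width: 68.0
gripper_force: 4.0
```

```bash
python3 -c "
from h import *
st();f=pairside();cv2.imwrite('pics/s7c.png',cv2.resize(f['img'][170:310,290:480],None,fx=4,fy=4))"
```

```text
{'time_s': 16.77, 'qpos': [-27.82, 19.23, 109.84, 0.12, 51.04, -27.5], 'ee_pos': [449.74, -223.66, 81.0], 'ee_rot': [-179.95, -0.14, 89.61], 'force': [-1.72, 2.55, 1.3], 'gripper_width': 67.99, 'gripper_force': 4.0}
orange 1478 y [-318. -234.] z [ 34. 119.]
   y -310 z [36. 61.] 297
   y -290 z [32. 78.] 368
   y -270 z [49. 97.] 376
   y -250 z [ 67. 113.] 343
   y -230 z [111. 120.] 94
wood 354 y [-320. -196.] z [ 10. 193.]
   y -310 z [19. 39.] 80
   y -290 z [ 7. 34.] 31
   y -270 z [ 16. 176.] 46
   y -250 z [ 35. 193.] 111
   y -230 z [ 53. 122.] 48
   y -210 z [ 69. 124.] 29
```

View pics/s7c.png

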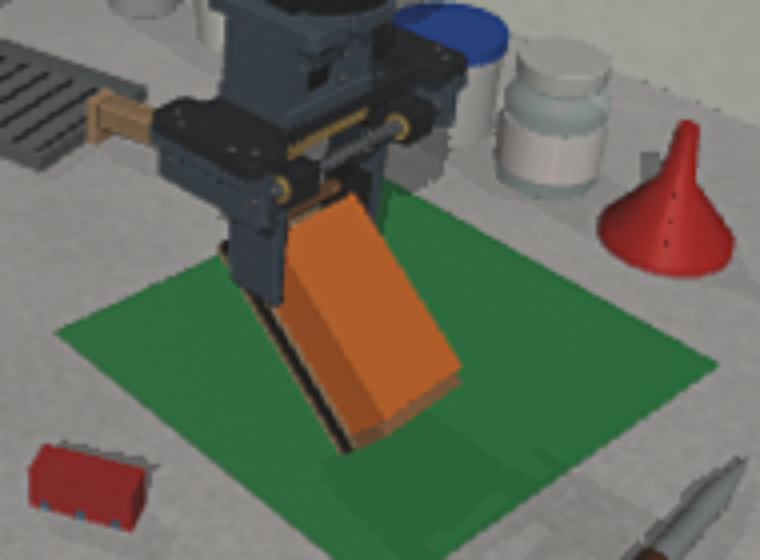

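The pair leans about 45° toward +y, closed, with the mould uppermost. Continuing down.

>>> arm_command --rows '[{"delta_pos": [7, 0, 5], "roll": 0, "jaw": 60}, {"delta_pos": [13.3, 0, 10.7], "roll": 0, "jaw": 60}, {"delta_pos": [19.3, 0, 16.8], "roll": 0, "jaw": 60}, {"delta_pos": [24.9, 0, 23.1], "roll": 0, "jaw": 60}, {"delta_pos": [30, 0, 30], "roll": 0, "jaw": 60}, {"delta_pos": [34.6, 0, 37.2], "roll": 0, "jaw": 60}, {"delta_pos": [38.6, 0, 44.6], "roll": 0, "jaw": 60}, {"delta_pos": [42.2, 0, 52.3], "roll": 0, "jaw": 60}, {"delta_pos": [45, 0, 59], "roll": 0, "jaw": 60}, {"delta_pos": [47, 0, 65], "roll": 0, "jaw": 60}, {"delta_pos": [48.5, 0, 70], "roll": 0, "jaw": 60}, {"delta_pos": [48.7, 0, 73], "roll": 0, "jaw": 60}, {"delta_pos": [48.7, 0, 74], "roll": 0, "jaw": 60}, {"delta_pos": [48.7, 0, 74], "roll": 0, "jaw": 60}]'

```text
time_s: 17.98
ee_pos: [450.4, -177.3, 8.2]
ee_rot: [-180.0, 0.0, 89.6]
force: [-1.9, -0.3, 1.4]
gripper_width: 68.0
gripper_force: 4.0
```

```bash
python3 -c "
from h import *
st();f=pairside()"
```

```text
{'time_s': 17.98, 'qpos': [-22.84, 23.76, 116.81, -0.02, 39.43, -22.42], 'ee_pos': [450.35, -177.27, 8.19], 'ee_rot': [-179.99, 0.01, 89.6], 'force': [-1.89, -0.34, 1.41], 'gripper_width': 68.01, 'gripper_force': 4.0}
orange 1075 y [-284. -176.] z [22. 53.]
   y -290 z [28. 53.] 78
   y -270 z [23. 53.] 225
   y -250 z [22. 53.] 217
   y -230 z [23. 53.] 209
   y -210 z [23. 53.] 196
   y -190 z [27. 53.] 129
   y -170 z [49. 52.] 21
wood 489 y [-294. -196.] z [  4. 121.]
   y -290 z [ 4. 47.] 330
   y -270 z [ 3. 21.] 22
   y -250 z [ 4. 20.] 17
   y -230 z [ 3. 20.] 19
   y -210 z [  4. 121.] 91
```

>>> arm_command --rows '[{"delta_pos": [0, 0, 0], "roll": 0, "jaw": 80}, {"delta_pos": [0, 0, 0], "roll": 0, "jaw": 100}, {"delta_pos": [0, 0, 0], "roll": 0, "jaw": 100}, {"delta_pos": [0, 0, -40], "roll": 0, "jaw": 100}, {"delta_pos": [0, 0, -80], "roll": 0, "jaw": 100}, {"delta_pos": [40, 60, -110], "roll": 0, "jaw": 100}, {"delta_pos": [60, 100, -110], "roll": 0, "jaw": 100}, {"delta_pos": [60, 120, -110], "roll": 0, "jaw": 100}, {"delta_pos": [60, 140, -110], "roll": 0, "jaw": 100}, {"delta_pos": [60, 140, -110], "roll": 0, "jaw": 100}, {"delta_pos": [60, 140, -110], "roll": 0, "jaw": 100}]'

```text
time_s: 18.95
ee_pos: [592.1, -117.5, 117.7]
ee_rot: [180.0, 0.0, 89.7]
force: [-0.9, 0.3, -0.2]
gripper_width: 91.4
gripper_force: 0.0
```

Run:
```python
from h import *
st()
a=grab('top','t8.png');P=cloud(a);h=hsv(a);Z=P[...,2];H,S=h[...,0],h[...,1]
reg=(P[...,0]>380)&(P[...,0]<520)&(P[...,1]>-340)&(P[...,1]<-120)
b=reg&(Z>45)&(Z<62)&(H<13)&(S>150); print('mould',extent(P,b,90),rect(P,b))
b=reg&(Z>8)&(Z<62); print('pair',extent(P,b,90),rect(P,b))
plan((449,-228,110,89.6))
```

```text
{'time_s': 18.95, 'qpos': [-12.31, 25.02, 93.81, -0.0, 61.15, -12.0], 'ee_pos': [592.12, -117.52, 117.68], 'ee_rot': [179.99, 0.01, 89.68], 'force': [-0.86, 0.35, -0.21], 'gripper_width': 91.37, 'gripper_force': 0.0}
mould [450.2, -261.7, 37.7, 60.0] ([450.2, -259.2, 60.5, 50.4, -1.3], 319)
pair [450.1, -265.5, 49.8, 65.8] ([451.6, -259.0, 133.2, 118.3, 6.3], 450)
d [-111.1, -140.7, 7.7] roll 0.01 rows 6
```

Run:
```python
from h import *
f=grab('side');P=cloud(f);h=hsv(f);H,S=h[...,0],h[...,1];Z=P[...,2]
reg=(P[...,0]>380)&(P[...,0]<520)&(P[...,1]>-340)&(P[...,1]<-120)
b=reg&(Z>49.5)&(Z<62)&(H<13)&(S>150); print('mould',extent(P,b,90),rect(P,b))
b=reg&(Z>8)&(Z<62); print('pair',extent(P,b,90),rect(P,b))
```

```text
mould [449.2, -227.2, 112.9, 66.5] ([449.5, -226.9, 115.8, 70.2, 89.7], 855)
pair [448.7, -224.9, 135.9, 68.4] ([449.6, -223.8, 139.9, 72.1, 88.8], 1885)
```

>>> arm_command --rows '[{"delta_pos": [-40, -50, 0], "roll": 0, "jaw": 100}, {"delta_pos": [-80, -100, 5], "roll": 0, "jaw": 100}, {"delta_pos": [-110.2, -141.7, 10], "roll": 0, "jaw": 100}, {"delta_pos": [-110.2, -141.7, 20], "roll": 0, "jaw": 100}, {"delta_pos": [-110.2, -141.7, 20], "roll": 0, "jaw": 100}, {"delta_pos": [-110.2, -141.7, 20], "roll": 0, "jaw": 100}, {"delta_pos": [-110.2, -141.7, 55], "roll": 0, "jaw": 100}, {"delta_pos": [-110.2, -141.7, 80], "roll": 0, "jaw": 100}, {"delta_pos": [-110.2, -141.7, 91], "roll": 0, "jaw": 100}, {"delta_pos": [-110.2, -141.7, 91], "roll": 0, "jaw": 100}, {"delta_pos": [-110.2, -141.7, 91], "roll": 0, "jaw": 80}, {"delta_pos": [-110.2, -141.7, 91], "roll": 0, "jaw": 60}, {"delta_pos": [-110.2, -141.7, 91], "roll": 0, "jaw": 60}, {"delta_pos": [-110.2, -141.7, 91], "roll": 0, "jaw": 60}, {"delta_pos": [-110.2, -141.7, 91], "roll": 0, "jaw": 60}, {"delta_pos": [-110.2, -141.7, 91], "roll": 0, "jaw": 60}]' --squeeze 15

```text
time_s: 20.38
ee_pos: [449.3, -227.5, 28.4]
ee_rot: [179.9, 0.1, 89.6]
force: [1.0, 0.5, 7.0]
gripper_width: 68.1
gripper_force: 15.0
```

>>> arm_command --rows '[{"delta_pos": [0, 0, -4], "roll": 0, "jaw": 60}, {"delta_pos": [0, 0, -8], "roll": 0, "jaw": 60}, {"delta_pos": [0, 0, -12], "roll": 0, "jaw": 60}, {"delta_pos": [0, 0, -16], "roll": 0, "jaw": 60}, {"delta_pos": [0, 0, -20], "roll": 0, "jaw": 60}, {"delta_pos": [0, 0, -24], "roll": 0, "jaw": 60}, {"delta_pos": [0, 0, -28], "roll": 0, "jaw": 60}, {"delta_pos": [0, 0, -32], "roll": 0, "jaw": 60}, {"delta_pos": [0, 0, -40], "roll": 0, "jaw": 60}, {"delta_pos": [0, 0, -55], "roll": 0, "jaw": 60}, {"delta_pos": [0, 0, -70], "roll": 0, "jaw": 60}, {"delta_pos": [0, 0, -70], "roll": 0, "jaw": 60}]'

```text
time_s: 21.38
ee_pos: [450.1, -228.2, 100.1]
ee_rot: [179.7, 0.2, 89.6]
force: [0.9, -0.2, -0.2]
gripper_width: 67.8
gripper_force: 15.0
```

```bash
python3 -c "
from h import *
st();f=grab('side');cv2.imwrite('pics/s9c.png',cv2.resize(f['img'][170:310,290:480],None,fx=4,fy=4))
plan((600,-240,98,89.6),(600,-240,11,89.6))"
```

```text
{'time_s': 21.38, 'qpos': [-28.19, 17.89, 108.5, 0.01, 53.27, -27.78], 'ee_pos': [450.12, -228.16, 100.11], 'ee_rot': [179.7, 0.15, 89.58], 'force': [0.94, -0.22, -0.17], 'gripper_width': 67.82, 'gripper_force': 15.0}
d [-11.2, 150.7, 1.3] roll -0.0 rows 5
d [-11.0, 150.4, 88.3] roll -0.0 rows 6
```

View pics/s9c.png

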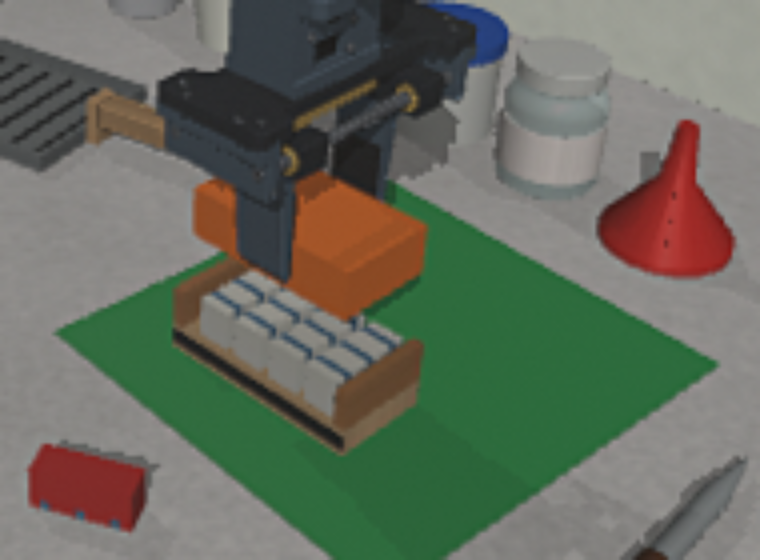

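The mould is off, and four feet stand stripes up in the board tray. Setting the mould down on the mat.

>>> arm_command --rows '[{"delta_pos": [-3, 40, 0], "roll": 0, "jaw": 60}, {"delta_pos": [-6, 80, 0], "roll": 0, "jaw": 60}, {"delta_pos": [-9, 120, 0], "roll": 0, "jaw": 60}, {"delta_pos": [-11, 150.5, 10], "roll": 0, "jaw": 60}, {"delta_pos": [-11, 150.5, 40], "roll": 0, "jaw": 60}, {"delta_pos": [-11, 150.5, 65], "roll": 0, "jaw": 60}, {"delta_pos": [-11, 150.5, 80], "roll": 0, "jaw": 60}, {"delta_pos": [-11, 150.5, 87], "roll": 0, "jaw": 60}, {"delta_pos": [-11, 150.5, 89], "roll": 0, "jaw": 60}, {"delta_pos": [-11, 150.5, 90], "roll": 0, "jaw": 60}, {"delta_pos": [-11, 150.5, 90], "roll": 0, "jaw": 80}, {"delta_pos": [-11, 150.5, 90], "roll": 0, "jaw": 100}, {"delta_pos": [-11, 150.5, 90], "roll": 0, "jaw": 100}, {"delta_pos": [-11, 150.5, 50], "roll": 0, "jaw": 100}, {"delta_pos": [-11, 150.5, 10], "roll": 0, "jaw": 100}, {"delta_pos": [150, 180, -60], "roll": 0, "jaw": 100}, {"delta_pos": [200, 180, -100], "roll": 0, "jaw": 100}, {"delta_pos": [240, 180, -100], "roll": 0, "jaw": 100}, {"delta_pos": [240, 180, -100], "roll": 0, "jaw": 100}, {"delta_pos": [240, 180, -100], "roll": 0, "jaw": 100}]'

```text
time_s: 23.1
ee_pos: [623.2, -49.0, 171.8]
ee_rot: [-180.0, -0.0, 89.6]
force: [0.5, 0.0, -0.6]
gripper_width: 91.2
gripper_force: 0.0
```

```bash
cat >> h.py <<'E'
def feetpos(f, zr=(30,55)):
    """white feet tops in the top view"""
    P=cloud(f);h=hsv(f);Z=P[...,2]
    reg=(P[...,0]>380)&(P[...,0]<520)&(P[...,1]>-340)&(P[...,1]<-120)&(Z>zr[0])&(Z<zr[1])&(h[...,1]<70)
    return P,reg
def tray(f):
    P=cloud(f);h=hsv(f);Z=P[...,2];H,S,V=h[...,0],h[...,1],h[...,2]
    w=(Z>28)&(Z<45)&(S>60)&(H<25)&(P[...,0]>440)&(P[...,0]<680)&(P[...,1]>-80)&(P[...,1]<140); print('handle',rect(P,w))
    t=(Z>9)&(Z<22)&(S<60)&(P[...,0]>430)&(P[...,0]<660)&(P[...,1]>20)&(P[...,1]<280); print('walls',rect(P,t))
E
python3 - <<'E'
from h import *
st()
a=grab('top','t10.png');P,m=feetpos(a);print('feet',rect(P,m),extent(P,m,90),np.nanmedian(P[m][:,2]))
P=cloud(a)
w=(P[...,2]>8)&(P[...,2]<62)&(P[...,0]>380)&(P[...,0]<520)&(P[...,1]>-340)&(P[...,1]<-120);print('board',rect(P,w))
w=(P[...,2]>8)&(P[...,2]<62)&(P[...,0]>540)&(P[...,0]<670)&(P[...,1]>-340)&(P[...,1]<-120);print('mould',rect(P,w),np.nanmedian(P[w][:,2]))
tray(a)
c=cv2.resize(a['img'][195:265,340:455],None,fx=4,fy=4,interpolation=2);g=cv2.resize(a['img'][150:235,215:330],None,fx=4,fy=4,interpolation=2);cv2.imwrite('pics/c10.png',cv2.resize(np.vstack([c,g]),None,fx=.9,fy=.9))
E
```

```text
{'time_s': 23.1, 'qpos': [-5.55, 24.38, 86.45, 0.01, 69.17, -5.1], 'ee_pos': [623.22, -48.97, 171.82], 'ee_rot': [-180.0, -0.01, 89.55], 'force': [0.47, 0.01, -0.59], 'gripper_width': 91.2, 'gripper_force': 0.0}
feet ([451.9, -218.1, 131.0, 60.7, 88.4], 614) [450.5, -226.6, 107.8, 54.4] 46.0374041995163
board ([446.6, -247.7, 192.3, 126.5, 83.6], 1161)
mould ([603.9, -229.8, 219.1, 126.5, -89.7], 996) 34.1098451413468
handle ([566.5, 31.7, 86.9, 22.7, -79.2], 144)
walls ([544.3, 164.0, 220.3, 216.4, 4.1], 621)
```

View pics/c10.png

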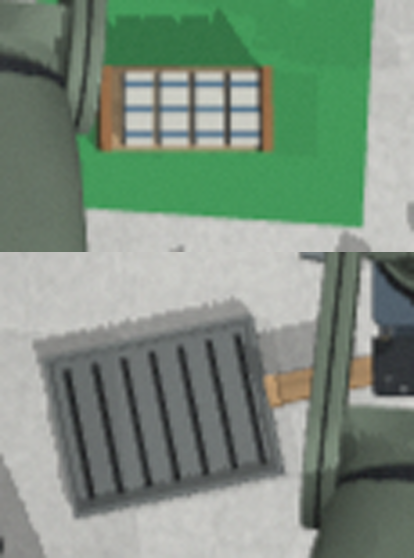

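The upper half of the picture shows four striped feet in the board tray, at about x = 123–262 in the crop. The lower half shows the tray with its handle partly behind the arm.

```bash
cat >> h.py <<'E'
def ray(f,u,v,z):
    H=f['z_map'].shape[0]; fl=H/2/np.tan(np.radians(f['fov_y'])/2)
    R=np.array(f['R']);C=-R.T@np.array(f['t']); d=R.T@np.array([(u-f['cx'])/fl,(v-f['cy'])/fl,1])
    return C+d*(z-C[2])/d[2]
E
python3 - <<'E'
from h import *
import cv2
im=cv2.imread('pics/t10.png');f=env.grab_frame('top')
# white columns profile, rows in the foot middles
g=cv2.cvtColor(im,cv2.COLOR_BGR2HSV)[215:236,370:420]
w=((g[...,1]<60)&(g[...,2]>120)).astype(float)
col=cv2.resize(np.median(im[215:236,370:420].min(2),axis=0)[None],None,fx=4,fy=1,interpolation=2)[0]
print(np.round(np.median(im[215:236,370:420].min(2),axis=0)).astype(int).tolist())
ys,xs=np.nonzero(w);print('rows',ys.min()+215,ys.max()+215,'cols',xs.min()+370,xs.max()+370)
for u in range(370,420,5): print(u,np.round(ray(f,u,226,46),1))
E
```

```text
[77, 85, 87, 82, 98, 164, 176, 177, 177, 177, 175, 174, 146, 90, 116, 167, 175, 176, 176, 177, 176, 176, 125, 77, 139, 171, 176, 175, 177, 175, 176, 174, 106, 70, 160, 175, 176, 176, 175, 176, 175, 136, 66, 70, 74, 77, 81, 65, 65, 64]
rows 215 235 cols 375 411
370 [ 446.7 -160.5   46. ]
375 [ 446.5 -174.9   46. ]
380 [ 446.4 -189.2   46. ]
385 [ 446.3 -203.6   46. ]
390 [ 446.2 -218.    46. ]
395 [ 446.1 -232.4   46. ]
400 [ 445.9 -246.9   46. ]
405 [ 445.8 -261.3   46. ]
410 [ 445.7 -275.7   46. ]
415 [ 445.6 -290.1   46. ]
```

>>> arm_command --rows '[{"delta_pos": [-60, -80, 20], "roll": 0, "jaw": 100}, {"delta_pos": [-135.9, -171.6, 60], "roll": 0, "jaw": 100}, {"delta_pos": [-135.9, -171.6, 80], "roll": 0, "jaw": 100}, {"delta_pos": [-135.9, -171.6, 90], "roll": 0, "jaw": 100}, {"delta_pos": [-135.9, -171.6, 90], "roll": 0, "jaw": 100}, {"delta_pos": [-135.9, -171.6, 90], "roll": 0, "jaw": 100}, {"delta_pos": [-135.9, -171.6, 90], "roll": 0, "jaw": 100}, {"delta_pos": [-135.9, -171.6, 90], "roll": 0, "jaw": 100}]'

```text
time_s: 23.87
ee_pos: [449.2, -186.1, 80.3]
ee_rot: [-179.9, -0.1, 89.4]
force: [0.1, 0.7, 0.1]
gripper_width: 91.2
gripper_force: 0.0
```

```bash
cat >> h.py <<'E'
def tray2(f):
    """outer tray rim by colour (dark grey vs shelf), depth-projected"""
    P=cloud(f);h=hsv(f);Z=P[...,2];S,V=h[...,1],h[...,2]
    m=((Z>3.5)&(Z<25)&(S<70)&(V<135)&(P[...,0]>430)&(P[...,0]<670)&(P[...,1]>30)&(P[...,1]<290)).astype(np.uint8)
    n,l,s,c=cv2.connectedComponentsWithStats(m); k=1+np.argmax(s[1:,4]); m=l==k
    r,_=rect(P,m); print('tray',r,extent(P,m,r[4]),s[k].tolist())
    w=(Z>28)&(Z<45)&(S>60)&(h[...,0]<25)&(P[...,0]>440)&(P[...,0]<680)&(P[...,1]>-80)&(P[...,1]<240); print('handle',rect(P,w))
    return P,m
E
python3 - <<'E'
from h import *
st()
a=grab('top');tray2(a);tray2(grab('top'))
plan((450.5,-183.5,24,89.6))
E
```

```text
{'time_s': 23.87, 'qpos': [-23.86, 18.04, 111.9, 0.01, 50.19, -23.27], 'ee_pos': [449.21, -186.07, 80.32], 'ee_rot': [-179.88, -0.06, 89.41], 'force': [0.08, 0.66, 0.13], 'gripper_width': 91.21, 'gripper_force': 0.0}
tray [541.8, 159.3, 179.4, 138.3, -79.1] [541.2, 160.5, 174.1, 133.3] [227, 167, 67, 57, 2199]
handle ([567.0, 30.3, 89.9, 23.0, -79.2], 238)
tray [540.8, 160.1, 180.3, 136.1, -79.0] [541.3, 160.4, 173.6, 132.9] [227, 167, 67, 57, 2248]
handle ([566.9, 30.1, 89.7, 23.3, -79.6], 239)
d [2.2, -1.6, 57.6] roll -0.01 rows 3
```

>>> arm_command --rows '[{"delta_pos": [2.2, 1.2, 25], "roll": 0, "jaw": 100}, {"delta_pos": [2.2, 1.2, 45], "roll": 0, "jaw": 100}, {"delta_pos": [2.2, 1.2, 55.5], "roll": 0, "jaw": 100}, {"delta_pos": [2.2, 1.2, 55.5], "roll": 0, "jaw": 100}, {"delta_pos": [2.2, 1.2, 55.5], "roll": 0, "jaw": 75}, {"delta_pos": [2.2, 1.2, 55.5], "roll": 0, "jaw": 50}, {"delta_pos": [2.2, 1.2, 55.5], "roll": 0, "jaw": 50}, {"delta_pos": [2.2, 1.2, 55.5], "roll": 0, "jaw": 50}, {"delta_pos": [2.2, 1.2, 55.5], "roll": 0, "jaw": 50}, {"delta_pos": [2.2, 1.2, 55.5], "roll": 0, "jaw": 50}, {"delta_pos": [2.2, 1.2, 40], "roll": 0, "jaw": 50}, {"delta_pos": [2.2, 1.2, 10], "roll": 0, "jaw": 50}, {"delta_pos": [2.2, 1.2, -20], "roll": 0, "jaw": 50}, {"delta_pos": [2.2, 1.2, -20], "roll": 0, "jaw": 50}]' --squeeze 12

```text
time_s: 25.13
ee_pos: [455.5, -184.5, 106.4]
ee_rot: [179.4, 0.2, 89.6]
force: [1.2, 0.3, 0.5]
gripper_width: 59.2
gripper_force: 12.0
```

Run:
```python
from h import *
st();tray2(grab('top'))
plan((531,213.2,95,100.9),(531,213.2,12,100.9))
```

```text
{'time_s': 25.13, 'qpos': [-23.4, 16.27, 109.89, 0.01, 53.21, -22.98], 'ee_pos': [455.51, -184.53, 106.39], 'ee_rot': [179.41, 0.24, 89.57], 'force': [1.16, 0.25, 0.53], 'gripper_width': 59.25, 'gripper_force': 12.0}
tray [541.4, 160.4, 181.1, 136.8, -78.6] [541.3, 160.8, 173.8, 133.6] [227, 167, 67, 57, 2209]
handle ([567.0, 30.6, 89.3, 23.2, -79.3], 240)
d [397.7, 73.9, 8.6] roll -2.26 rows 11
d [398.0, 73.3, 91.5] roll -2.26 rows 11
```

>>> arm_command --rows '[{"delta_pos": [40, 8, 5], "roll": -0.3, "jaw": 50}, {"delta_pos": [80, 16, 5], "roll": -0.8, "jaw": 50}, {"delta_pos": [120, 24, 5], "roll": -1.4, "jaw": 50}, {"delta_pos": [160, 32, 5], "roll": -2.26, "jaw": 50}, {"delta_pos": [200, 39, 5], "roll": -2.26, "jaw": 50}, {"delta_pos": [240, 46, 5], "roll": -2.26, "jaw": 50}, {"delta_pos": [280, 54, 8], "roll": -2.26, "jaw": 50}, {"delta_pos": [320, 62, 15], "roll": -2.26, "jaw": 50}, {"delta_pos": [360, 70, 30], "roll": -2.26, "jaw": 50}, {"delta_pos": [390, 74, 45], "roll": -2.26, "jaw": 50}, {"delta_pos": [398, 74, 50], "roll": -2.26, "jaw": 50}, {"delta_pos": [398, 74, 50], "roll": -2.26, "jaw": 50}, {"delta_pos": [398, 74, 50], "roll": -2.26, "jaw": 50}, {"delta_pos": [398, 74, 50], "roll": -2.26, "jaw": 50}]'

```text
time_s: 26.35
ee_pos: [528.5, 213.1, 51.3]
ee_rot: [-180.0, 0.0, 100.8]
force: [0.2, -1.1, -0.4]
gripper_width: 58.6
gripper_force: 12.0
```

Run:
```python
from h import *
st();plan((531,213.2,11,100.9))
```

```text
{'time_s': 26.35, 'qpos': [20.82, 26.4, 102.87, -0.03, 50.78, 10.0], 'ee_pos': [528.51, 213.09, 51.28], 'ee_rot': [-179.96, 0.03, 100.83], 'force': [0.15, -1.09, -0.35], 'gripper_width': 58.62, 'gripper_force': 12.0}
d [-0.3, 2.5, 40.3] roll -0.01 rows 2
```

>>> arm_command --rows '[{"delta_pos": [-0.3, 2.5, 20], "roll": 0, "jaw": 50}, {"delta_pos": [-0.3, 2.5, 32], "roll": 0, "jaw": 50}, {"delta_pos": [-0.3, 2.5, 38], "roll": 0, "jaw": 50}, {"delta_pos": [-0.3, 2.5, 39], "roll": 0, "jaw": 50}, {"delta_pos": [-0.3, 2.5, 39], "roll": 0, "jaw": 50}]'

```text
time_s: 26.77
ee_pos: [531.6, 213.7, 12.7]
ee_rot: [180.0, -0.0, 100.8]
force: [-0.6, 0.1, -0.8]
gripper_width: 58.7
gripper_force: 12.0
```

>>> arm_command --rows '[{"delta_pos": [0, 0, 1.5], "roll": 0, "jaw": 50}, {"delta_pos": [0, 0, 2.2], "roll": 0, "jaw": 50}, {"delta_pos": [0, 0, 2.2], "roll": 0, "jaw": 50}]'

```text
time_s: 27.02
ee_pos: [532.1, 214.5, 11.4]
ee_rot: [179.9, 0.0, 100.9]
force: [-0.8, -2.1, 4.6]
gripper_width: 58.8
gripper_force: 12.0
```

>>> arm_command --rows '[{"delta_pos": [0, 0, 1.5], "roll": 0, "jaw": 60}, {"delta_pos": [0, 0, 1.5], "roll": 0, "jaw": 76}, {"delta_pos": [0, 0, 1.5], "roll": 0, "jaw": 76}, {"delta_pos": [0, 0, 0], "roll": 0, "jaw": 76}, {"delta_pos": [0, 0, -35], "roll": 0, "jaw": 76}, {"delta_pos": [-20, -8, -75], "roll": 0, "jaw": 100}, {"delta_pos": [-60, -24, -80], "roll": 0.4, "jaw": 100}, {"delta_pos": [-100, -40, -80], "roll": 1, "jaw": 100}, {"delta_pos": [-140, -56, -80], "roll": 2.26, "jaw": 100}, {"delta_pos": [-180, -72, -80], "roll": 2.26, "jaw": 100}, {"delta_pos": [-220, -88, -80], "roll": 2.26, "jaw": 100}, {"delta_pos": [-260, -104, -80], "roll": 2.26, "jaw": 100}, {"delta_pos": [-300, -120, -80], "roll": 2.26, "jaw": 100}, {"delta_pos": [-340, -136, -80], "roll": 2.26, "jaw": 100}, {"delta_pos": [-380, -152, -80], "roll": 2.26, "jaw": 100}, {"delta_pos": [-403, -160.6, -75], "roll": 2.26, "jaw": 100}, {"delta_pos": [-403, -160.6, -70], "roll": 2.26, "jaw": 100}, {"delta_pos": [-403, -160.6, -70], "roll": 2.26, "jaw": 100}, {"delta_pos": [-403, -160.6, -70], "roll": 2.26, "jaw": 100}, {"delta_pos": [-403, -160.6, -70], "roll": 2.26, "jaw": 100}]'

```text
time_s: 28.68
ee_pos: [449.9, -210.2, 80.0]
ee_rot: [-180.0, -0.0, 89.7]
force: [0.6, 0.1, -0.2]
gripper_width: 91.4
gripper_force: 0.0
```

```bash
cat >> h.py <<'E'
def trayfeet(f):
    P=cloud(f);h=hsv(f);Z=P[...,2]
    m=((Z>24)&(Z<42)&(h[...,1]<50)&(h[...,2]>110)&(P[...,0]>420)&(P[...,0]<680)&(P[...,1]>50)&(P[...,1]<520)).astype(np.uint8)
    n,l,s,c=cv2.connectedComponentsWithStats(m)
    for k in range(1,n):
        if s[k,4]>40: print('foot',rect(P,l==k),np.round(np.nanmedian(Z[l==k]),1))
E
python3 - <<'E'
from h import *
st();a=grab('top');tray2(a);trayfeet(a);plan((450.5,-211.5,24,89.6))
E
```

```text
{'time_s': 28.68, 'qpos': [-26.39, 18.82, 110.69, 0.03, 50.52, -26.07], 'ee_pos': [449.88, -210.24, 80.04], 'ee_rot': [-179.98, -0.04, 89.66], 'force': [0.55, 0.06, -0.18], 'gripper_width': 91.42, 'gripper_force': 0.0}
tray [543.1, 161.8, 180.0, 142.8, -77.4] [541.2, 160.5, 173.5, 133.2] [227, 167, 67, 58, 2129]
handle ([567.4, 30.6, 89.1, 23.5, -78.8], 241)
foot ([532.6, 213.0, 36.4, 21.9, 10.8], 89) 31.6
d [-1.4, 0.4, 56.2] roll 0.02 rows 3
```

>>> arm_command --rows '[{"delta_pos": [-1.2, 0.5, 25], "roll": 0, "jaw": 100}, {"delta_pos": [-1.2, 0.5, 45], "roll": 0, "jaw": 100}, {"delta_pos": [-1.2, 0.5, 55], "roll": 0, "jaw": 100}, {"delta_pos": [-1.2, 0.5, 55], "roll": 0, "jaw": 100}, {"delta_pos": [-1.2, 0.5, 55], "roll": 0, "jaw": 75}, {"delta_pos": [-1.2, 0.5, 55], "roll": 0, "jaw": 50}, {"delta_pos": [-1.2, 0.5, 55], "roll": 0, "jaw": 50}, {"delta_pos": [-1.2, 0.5, 55], "roll": 0, "jaw": 50}, {"delta_pos": [-1.2, 0.5, 55], "roll": 0, "jaw": 50}, {"delta_pos": [-1.2, 0.5, 55], "roll": 0, "jaw": 50}, {"delta_pos": [-1.2, 0.5, 40], "roll": 0, "jaw": 50}, {"delta_pos": [-1.2, 0.5, 10], "roll": 0, "jaw": 50}, {"delta_pos": [-1.2, 0.5, -20], "roll": 0, "jaw": 50}, {"delta_pos": [-1.2, 0.5, -20], "roll": 0, "jaw": 50}, {"delta_pos": [-1.2, 0.5, -20], "roll": 0, "jaw": 50}, {"delta_pos": [-1.2, 0.5, -20], "roll": 0, "jaw": 50}]' --squeeze 12

```text
time_s: 30.07
ee_pos: [449.7, -212.4, 99.6]
ee_rot: [-180.0, -0.0, 89.6]
force: [0.3, 0.3, -0.6]
gripper_width: 59.0
gripper_force: 12.0
```

Run:
```python
from h import *
st();a=grab('top');tray2(a);trayfeet(a);plan((537.8,177.9,60,100.9))
P,m=feetpos(a);print(rect(P,m))
```

```text
{'time_s': 30.07, 'qpos': [-26.61, 17.52, 109.17, 0.01, 53.36, -26.2], 'ee_pos': [449.66, -212.41, 99.63], 'ee_rot': [-179.96, -0.03, 89.58], 'force': [0.26, 0.33, -0.65], 'gripper_width': 59.04, 'gripper_force': 12.0}
tray [540.6, 161.0, 180.0, 137.2, -78.8] [541.1, 160.7, 173.6, 133.2] [227, 167, 67, 57, 2084]
handle ([567.2, 30.6, 89.1, 23.3, -78.4], 238)
foot ([532.5, 213.0, 36.5, 22.2, 10.3], 91) 31.2
d [390.7, 85.7, 39.3] roll -2.26 rows 11
([0.0, 0.0, 0.0, 0.0, 0.0], 0)
```

>>> arm_command --rows '[{"delta_pos": [40, 9, 0], "roll": -0.3, "jaw": 50}, {"delta_pos": [80, 18, 0], "roll": -0.8, "jaw": 50}, {"delta_pos": [120, 27, 0], "roll": -1.4, "jaw": 50}, {"delta_pos": [160, 36, 0], "roll": -2.26, "jaw": 50}, {"delta_pos": [200, 45, 0], "roll": -2.26, "jaw": 50}, {"delta_pos": [240, 54, 0], "roll": -2.26, "jaw": 50}, {"delta_pos": [280, 62, 5], "roll": -2.26, "jaw": 50}, {"delta_pos": [320, 70, 12], "roll": -2.26, "jaw": 50}, {"delta_pos": [360, 79, 25], "roll": -2.26, "jaw": 50}, {"delta_pos": [390.7, 85.7, 40], "roll": -2.26, "jaw": 50}, {"delta_pos": [390.7, 85.7, 45], "roll": -2.26, "jaw": 50}, {"delta_pos": [390.7, 85.7, 45], "roll": -2.26, "jaw": 50}, {"delta_pos": [390.7, 85.7, 45], "roll": -2.26, "jaw": 50}, {"delta_pos": [390.7, 85.7, 45], "roll": -2.26, "jaw": 50}, {"delta_pos": [390.7, 85.7, 70], "roll": -2.26, "jaw": 50}, {"delta_pos": [390.7, 85.7, 82], "roll": -2.26, "jaw": 50}, {"delta_pos": [390.7, 85.7, 86], "roll": -2.26, "jaw": 50}, {"delta_pos": [390.7, 85.7, 87], "roll": -2.26, "jaw": 50}, {"delta_pos": [390.7, 85.7, 87], "roll": -2.26, "jaw": 50}]'

```text
time_s: 31.7
ee_pos: [539.2, 176.7, 13.8]
ee_rot: [179.9, -0.0, 100.8]
force: [1.1, 0.6, -0.7]
gripper_width: 58.9
gripper_force: 12.0
```

>>> arm_command --rows '[{"delta_pos": [0, 0, 1.5], "roll": 0, "jaw": 50}, {"delta_pos": [0, 0, 2.7], "roll": 0, "jaw": 50}, {"delta_pos": [0, 0, 2.7], "roll": 0, "jaw": 60}, {"delta_pos": [0, 0, 2], "roll": 0, "jaw": 76}, {"delta_pos": [0, 0, 2], "roll": 0, "jaw": 76}, {"delta_pos": [0, 0, 0], "roll": 0, "jaw": 76}, {"delta_pos": [0, 0, -35], "roll": 0, "jaw": 76}, {"delta_pos": [-20, -8, -75], "roll": 0, "jaw": 100}, {"delta_pos": [-60, -25, -78], "roll": 0.4, "jaw": 100}, {"delta_pos": [-100, -42, -78], "roll": 1, "jaw": 100}, {"delta_pos": [-140, -59, -78], "roll": 2.26, "jaw": 100}, {"delta_pos": [-180, -76, -78], "roll": 2.26, "jaw": 100}, {"delta_pos": [-220, -93, -78], "roll": 2.26, "jaw": 100}, {"delta_pos": [-260, -110, -78], "roll": 2.26, "jaw": 100}, {"delta_pos": [-300, -127, -78], "roll": 2.26, "jaw": 100}, {"delta_pos": [-340, -144, -78], "roll": 2.26, "jaw": 100}, {"delta_pos": [-392.4, -165.5, -70], "roll": 2.26, "jaw": 100}, {"delta_pos": [-392.4, -165.5, -68], "roll": 2.26, "jaw": 100}, {"delta_pos": [-392.4, -165.5, -68], "roll": 2.26, "jaw": 100}, {"delta_pos": [-392.4, -165.5, -68], "roll": 2.26, "jaw": 100}]'

```text
time_s: 33.37
ee_pos: [449.8, -240.4, 80.9]
ee_rot: [-180.0, -0.0, 89.4]
force: [-0.0, 0.7, -0.2]
gripper_width: 91.2
gripper_force: 0.0
```

Run:
```python
from h import *
st();a=grab('top');tray2(a);trayfeet(a);plan((450.5,-239.5,24,89.6))
f=grab('side');P=cloud(f);h=hsv(f);Z=P[...,2];
m=(P[...,0]>410)&(P[...,0]<490)&(P[...,1]>-290)&(P[...,1]<-165)&(Z>26)&(Z<50)&(h[...,1]<60)&(h[...,2]>110)
print('remaining',rect(P,m),np.nanpercentile(P[m][:,1],[2,98]))
```

```text
{'time_s': 33.37, 'qpos': [-29.43, 19.8, 108.92, 0.03, 51.31, -28.83], 'ee_pos': [449.81, -240.38, 80.94], 'ee_rot': [-179.99, -0.03, 89.38], 'force': [-0.02, 0.72, -0.18], 'gripper_width': 91.23, 'gripper_force': 0.0}
tray [541.2, 161.9, 178.7, 142.5, -78.6] [541.1, 160.7, 173.6, 133.0] [227, 167, 67, 58, 1970]
handle ([567.3, 30.5, 89.1, 23.2, -79.0], 238)
foot ([539.2, 177.7, 36.7, 22.6, 11.5], 90) 30.8
foot ([532.8, 213.3, 35.5, 22.6, 10.9], 90) 31.1
d [-0.3, 0.4, 57.1] roll -0.02 rows 3
remaining ([448.7, -256.5, 63.8, 54.1, -0.9], 385) [-280.17857111 -230.83225973]
```

>>> arm_command --rows '[{"delta_pos": [0, 0.5, 25], "roll": 0, "jaw": 100}, {"delta_pos": [0, 0.5, 45], "roll": 0, "jaw": 100}, {"delta_pos": [0, 0.5, 55.5], "roll": 0, "jaw": 100}, {"delta_pos": [0, 0.5, 55.5], "roll": 0, "jaw": 100}, {"delta_pos": [0, 0.5, 55.5], "roll": 0, "jaw": 75}, {"delta_pos": [0, 0.5, 55.5], "roll": 0, "jaw": 50}, {"delta_pos": [0, 0.5, 55.5], "roll": 0, "jaw": 50}, {"delta_pos": [0, 0.5, 55.5], "roll": 0, "jaw": 50}, {"delta_pos": [0, 0.5, 55.5], "roll": 0, "jaw": 50}, {"delta_pos": [0, 0.5, 55.5], "roll": 0, "jaw": 50}, {"delta_pos": [0, 0.5, 40], "roll": 0, "jaw": 50}, {"delta_pos": [0, 0.5, 10], "roll": 0, "jaw": 50}, {"delta_pos": [0, 0.5, -20], "roll": 0, "jaw": 50}, {"delta_pos": [0, 0.5, -20], "roll": 0, "jaw": 50}, {"delta_pos": [0, 0.5, -20], "roll": 0, "jaw": 50}, {"delta_pos": [0, 0.5, -20], "roll": 0, "jaw": 50}]'

```text
time_s: 34.8
ee_pos: [450.3, -238.9, 100.6]
ee_rot: [-180.0, -0.0, 89.6]
force: [0.5, -0.1, -0.9]
gripper_width: 58.8
gripper_force: 12.0
```

Run:
```python
from h import *
st();a=grab('top');tray2(a);trayfeet(a);plan((544.6,142.5,60,100.9))
```

```text
{'time_s': 34.8, 'qpos': [-29.25, 18.45, 107.53, 0.01, 54.06, -28.83], 'ee_pos': [450.3, -238.92, 100.62], 'ee_rot': [-179.96, -0.03, 89.58], 'force': [0.52, -0.06, -0.86], 'gripper_width': 58.78, 'gripper_force': 12.0}
tray [542.0, 162.4, 179.9, 139.2, -78.1] [541.0, 160.7, 173.8, 133.0] [227, 167, 67, 58, 1988]
handle ([567.0, 30.4, 89.2, 22.7, -78.8], 238)
foot ([539.6, 177.7, 36.4, 22.3, 12.4], 88) 31.4
foot ([527.8, 211.8, 46.4, 22.0, 10.2], 108) 31.6
d [381.9, 91.9, 40.3] roll -2.26 rows 11
```

>>> arm_command --rows '[{"delta_pos": [40, 10, 0], "roll": -0.3, "jaw": 50}, {"delta_pos": [80, 20, 0], "roll": -0.8, "jaw": 50}, {"delta_pos": [120, 29, 0], "roll": -1.4, "jaw": 50}, {"delta_pos": [160, 39, 0], "roll": -2.26, "jaw": 50}, {"delta_pos": [200, 48, 0], "roll": -2.26, "jaw": 50}, {"delta_pos": [240, 58, 0], "roll": -2.26, "jaw": 50}, {"delta_pos": [280, 67, 5], "roll": -2.26, "jaw": 50}, {"delta_pos": [320, 77, 12], "roll": -2.26, "jaw": 50}, {"delta_pos": [360, 86, 25], "roll": -2.26, "jaw": 50}, {"delta_pos": [381.9, 91.5, 40], "roll": -2.26, "jaw": 50}, {"delta_pos": [381.9, 91.5, 45], "roll": -2.26, "jaw": 50}, {"delta_pos": [381.9, 91.5, 45], "roll": -2.26, "jaw": 50}, {"delta_pos": [381.9, 91.5, 45], "roll": -2.26, "jaw": 50}, {"delta_pos": [381.9, 91.5, 45], "roll": -2.26, "jaw": 50}, {"delta_pos": [381.9, 91.5, 70], "roll": -2.26, "jaw": 50}, {"delta_pos": [381.9, 91.5, 83], "roll": -2.26, "jaw": 50}, {"delta_pos": [381.9, 91.5, 87], "roll": -2.26, "jaw": 50}, {"delta_pos": [381.9, 91.5, 88], "roll": -2.26, "jaw": 50}, {"delta_pos": [381.9, 91.5, 88], "roll": -2.26, "jaw": 50}]'

```text
time_s: 36.43
ee_pos: [545.6, 141.4, 13.8]
ee_rot: [179.9, -0.0, 100.8]
force: [-0.2, -0.6, 0.3]
gripper_width: 58.9
gripper_force: 12.0
```

>>> arm_command --rows '[{"delta_pos": [0, 0, 1.5], "roll": 0, "jaw": 50}, {"delta_pos": [0, 0, 2.7], "roll": 0, "jaw": 50}, {"delta_pos": [0, 0, 2.7], "roll": 0, "jaw": 60}, {"delta_pos": [0, 0, 2], "roll": 0, "jaw": 76}, {"delta_pos": [0, 0, 2], "roll": 0, "jaw": 76}, {"delta_pos": [0, 0, 0], "roll": 0, "jaw": 76}, {"delta_pos": [0, 0, -35], "roll": 0, "jaw": 76}, {"delta_pos": [-20, -9, -75], "roll": 0, "jaw": 100}, {"delta_pos": [-60, -27, -78], "roll": 0.4, "jaw": 100}, {"delta_pos": [-100, -44, -78], "roll": 1, "jaw": 100}, {"delta_pos": [-140, -62, -78], "roll": 2.26, "jaw": 100}, {"delta_pos": [-180, -80, -78], "roll": 2.26, "jaw": 100}, {"delta_pos": [-220, -98, -78], "roll": 2.26, "jaw": 100}, {"delta_pos": [-260, -115, -78], "roll": 2.26, "jaw": 100}, {"delta_pos": [-300, -133, -78], "roll": 2.26, "jaw": 100}, {"delta_pos": [-340, -151, -78], "roll": 2.26, "jaw": 100}, {"delta_pos": [-383.5, -170.1, -70], "roll": 2.26, "jaw": 100}, {"delta_pos": [-383.5, -170.1, -68], "roll": 2.26, "jaw": 100}, {"delta_pos": [-383.5, -170.1, -68], "roll": 2.26, "jaw": 100}, {"delta_pos": [-383.5, -170.1, -68], "roll": 2.26, "jaw": 100}]'

```text
time_s: 38.1
ee_pos: [449.9, -267.5, 80.8]
ee_rot: [-180.0, -0.0, 89.4]
force: [0.3, 0.2, -0.2]
gripper_width: 91.4
gripper_force: 0.0
```

Run:
```python
from h import *
st();a=grab('top');tray2(a);trayfeet(a);plan((450.5,-267,24,89.6))
f=grab('side');P=cloud(f);h=hsv(f);Z=P[...,2];
m=(P[...,0]>410)&(P[...,0]<490)&(P[...,1]>-290)&(P[...,1]<-165)&(Z>26)&(Z<50)&(h[...,1]<60)&(h[...,2]>110)
print('remaining',rect(P,m),np.nanpercentile(P[m][:,1],[2,98]))
```

```text
{'time_s': 38.1, 'qpos': [-32.01, 20.86, 107.19, 0.03, 52.0, -31.44], 'ee_pos': [449.87, -267.5, 80.81], 'ee_rot': [-179.97, -0.05, 89.41], 'force': [0.32, 0.18, -0.18], 'gripper_width': 91.45, 'gripper_force': 0.0}
tray [540.7, 161.3, 180.8, 139.5, -78.3] [541.0, 160.7, 174.3, 133.0] [226, 167, 68, 58, 1828]
handle ([566.9, 30.6, 89.2, 22.6, -79.1], 239)
foot ([554.8, 180.5, 28.1, 22.1, 9.8], 72) 31.3
foot ([556.6, 142.7, 22.7, 16.0, -81.9], 44) 30.6
foot ([532.5, 213.1, 36.7, 23.0, 10.2], 92) 30.5
foot ([531.3, 138.1, 26.9, 22.4, 11.8], 66) 31.1
foot ([529.5, 175.6, 22.6, 14.9, 89.7], 42) 31.5
d [-0.6, 0.3, 57.0] roll -0.02 rows 3
remaining ([447.5, -269.7, 64.3, 25.6, 1.9], 182) [-280.71880379 -259.07756713]
```

>>> arm_command --rows '[{"delta_pos": [0.2, 0.5, 25], "roll": 0, "jaw": 100}, {"delta_pos": [0.2, 0.5, 45], "roll": 0, "jaw": 100}, {"delta_pos": [0.2, 0.5, 55.5], "roll": 0, "jaw": 100}, {"delta_pos": [0.2, 0.5, 55.5], "roll": 0, "jaw": 100}, {"delta_pos": [0.2, 0.5, 55.5], "roll": 0, "jaw": 75}, {"delta_pos": [0.2, 0.5, 55.5], "roll": 0, "jaw": 50}, {"delta_pos": [0.2, 0.5, 55.5], "roll": 0, "jaw": 50}, {"delta_pos": [0.2, 0.5, 55.5], "roll": 0, "jaw": 50}, {"delta_pos": [0.2, 0.5, 55.5], "roll": 0, "jaw": 50}, {"delta_pos": [0.2, 0.5, 55.5], "roll": 0, "jaw": 50}, {"delta_pos": [0.2, 0.5, 40], "roll": 0, "jaw": 50}, {"delta_pos": [0.2, 0.5, 10], "roll": 0, "jaw": 50}, {"delta_pos": [0.2, 0.5, -20], "roll": 0, "jaw": 50}, {"delta_pos": [0.2, 0.5, -20], "roll": 0, "jaw": 50}, {"delta_pos": [0.2, 0.5, -20], "roll": 0, "jaw": 50}, {"delta_pos": [0.2, 0.5, -20], "roll": 0, "jaw": 50}]'

```text
time_s: 39.53
ee_pos: [450.4, -266.1, 100.5]
ee_rot: [-179.9, -0.0, 89.6]
force: [-0.3, 0.5, -1.1]
gripper_width: 60.5
gripper_force: 13.7
```

Run:
```python
from h import *
st();a=grab('top');tray2(a);plan((551.6,107.5,60,100.9))
```

```text
{'time_s': 39.53, 'qpos': [-31.84, 19.54, 105.83, 0.01, 54.7, -31.43], 'ee_pos': [450.38, -266.13, 100.46], 'ee_rot': [-179.95, -0.04, 89.58], 'force': [-0.26, 0.49, -1.06], 'gripper_width': 60.54, 'gripper_force': 13.66}
tray [541.1, 161.7, 178.5, 140.3, -78.3] [541.1, 160.6, 173.5, 133.1] [227, 167, 67, 58, 1815]
handle ([567.2, 30.5, 89.2, 22.8, -78.3], 238)
d [374.1, 98.9, 40.2] roll -2.26 rows 11
```

>>> arm_command --rows '[{"delta_pos": [40, 10.5, 0], "roll": -0.3, "jaw": 50}, {"delta_pos": [80, 21, 0], "roll": -0.8, "jaw": 50}, {"delta_pos": [120, 32, 0], "roll": -1.4, "jaw": 50}, {"delta_pos": [160, 42, 0], "roll": -2.26, "jaw": 50}, {"delta_pos": [200, 53, 0], "roll": -2.26, "jaw": 50}, {"delta_pos": [240, 63, 0], "roll": -2.26, "jaw": 50}, {"delta_pos": [280, 74, 5], "roll": -2.26, "jaw": 50}, {"delta_pos": [320, 84, 12], "roll": -2.26, "jaw": 50}, {"delta_pos": [360, 95, 25], "roll": -2.26, "jaw": 50}, {"delta_pos": [375, 98.5, 40], "roll": -2.26, "jaw": 50}, {"delta_pos": [375, 98.5, 45], "roll": -2.26, "jaw": 50}, {"delta_pos": [375, 98.5, 45], "roll": -2.26, "jaw": 50}, {"delta_pos": [375, 98.5, 45], "roll": -2.26, "jaw": 50}, {"delta_pos": [375, 98.5, 45], "roll": -2.26, "jaw": 50}]'

```text
time_s: 40.75
ee_pos: [551.3, 106.5, 55.9]
ee_rot: [-179.9, 0.0, 100.8]
force: [0.1, -0.3, -0.9]
gripper_width: 60.1
gripper_force: 12.7
```

Run:
```python
from h import *
st();f=grab('side');cv2.imwrite('pics/s11c.png',cv2.resize(f['img'][140:240,220:370],None,fx=5,fy=5))
```

```text
{'time_s': 40.75, 'qpos': [9.77, 25.49, 103.68, -0.03, 50.94, -1.03], 'ee_pos': [551.31, 106.45, 55.92], 'ee_rot': [-179.89, 0.02, 100.82], 'force': [0.14, -0.32, -0.92], 'gripper_width': 60.15, 'gripper_force': 12.65}
```

View pics/s11c.png

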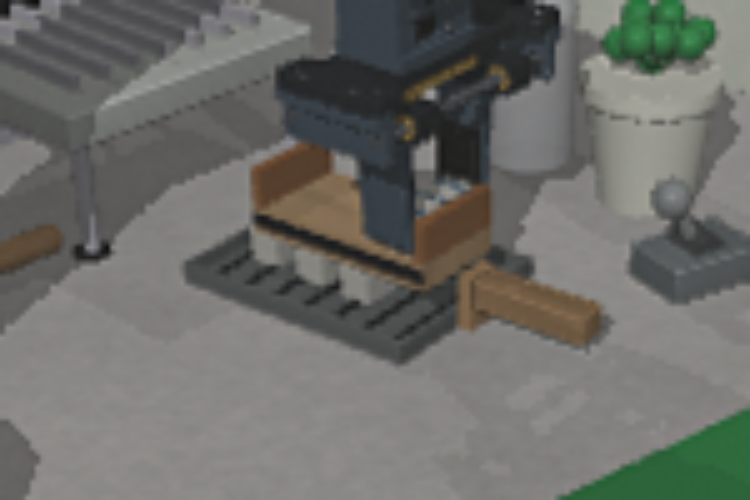

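The board has come along with the last foot, because the cheek jammed on a finger, and it hovers just above the placed feet. I'll lift it and take it back to the mat.

>>> arm_command --rows '[{"delta_pos": [0, 0, -10], "roll": 0, "jaw": 50}, {"delta_pos": [0, 0, -25], "roll": 0, "jaw": 50}, {"delta_pos": [0, 0, -45], "roll": 0, "jaw": 50}, {"delta_pos": [-10, -5, -55], "roll": 0, "jaw": 50}, {"delta_pos": [-30, -15, -55], "roll": 0, "jaw": 50}, {"delta_pos": [-60, -30, -55], "roll": 0.4, "jaw": 50}, {"delta_pos": [-95, -48, -55], "roll": 0.9, "jaw": 50}, {"delta_pos": [-130, -65, -55], "roll": 1.5, "jaw": 50}, {"delta_pos": [-165, -83, -55], "roll": 2.26, "jaw": 50}, {"delta_pos": [-200, -100, -55], "roll": 2.26, "jaw": 50}, {"delta_pos": [-235, -118, -55], "roll": 2.26, "jaw": 50}, {"delta_pos": [-270, -136, -55], "roll": 2.26, "jaw": 50}, {"delta_pos": [-305, -153, -55], "roll": 2.26, "jaw": 50}, {"delta_pos": [-330.7, -166, -50], "roll": 2.26, "jaw": 50}, {"delta_pos": [-330.7, -166, -30], "roll": 2.26, "jaw": 50}, {"delta_pos": [-330.7, -166, -10], "roll": 2.26, "jaw": 50}, {"delta_pos": [-330.7, -166, 10], "roll": 2.26, "jaw": 50}, {"delta_pos": [-330.7, -166, 15], "roll": 2.26, "jaw": 50}, {"delta_pos": [-330.7, -166, 15], "roll": 2.26, "jaw": 50}]'

```text
time_s: 42.38
ee_pos: [449.8, -248.3, 40.3]
ee_rot: [-179.8, -0.1, 89.5]
force: [-1.0, 0.2, -1.5]
gripper_width: 60.1
gripper_force: 13.5
```

Run:
```python
from h import *
st();a=grab('top');tray2(a);trayfeet(a)
f=grab('side');cv2.imwrite('pics/s12c.png',cv2.resize(f['img'][190:310,290:480],None,fx=4,fy=4))
P=cloud(f);h=hsv(f);Z=P[...,2]
m=(P[...,0]>390)&(P[...,0]<510)&(P[...,1]>-340)&(P[...,1]<-100)&(Z>3)&(Z<60)&(h[...,0]<22)&(h[...,1]>60)
print(rect(P,m),np.nanpercentile(Z[m],[1,99]),np.nanpercentile(P[m][:,1],[1,99]))
```

```text
{'time_s': 42.38, 'qpos': [-30.18, 23.18, 110.93, -0.02, 46.08, -29.7], 'ee_pos': [449.78, -248.34, 40.26], 'ee_rot': [-179.82, -0.09, 89.53], 'force': [-1.05, 0.17, -1.48], 'gripper_width': 60.1, 'gripper_force': 13.54}
tray [539.9, 160.1, 181.2, 138.7, -78.6] [541.3, 160.7, 173.8, 133.0] [227, 167, 67, 58, 1842]
handle ([566.7, 30.5, 89.2, 23.1, -79.8], 238)
foot ([549.1, 179.9, 22.7, 16.0, -78.6], 44) 31.6
foot ([542.1, 217.1, 22.2, 16.1, -78.3], 46) 31.7
foot ([535.8, 137.5, 21.7, 16.1, -77.4], 43) 32.0
foot ([529.7, 175.7, 21.1, 16.2, -78.2], 43) 30.9
foot ([522.3, 213.2, 21.9, 16.2, -79.1], 44) 31.9
([448.6, -206.7, 138.9, 74.1, -89.7], 843) [16.45331148 59.78690259] [-275.68601047 -139.12839738]
```

View pics/s12c.png

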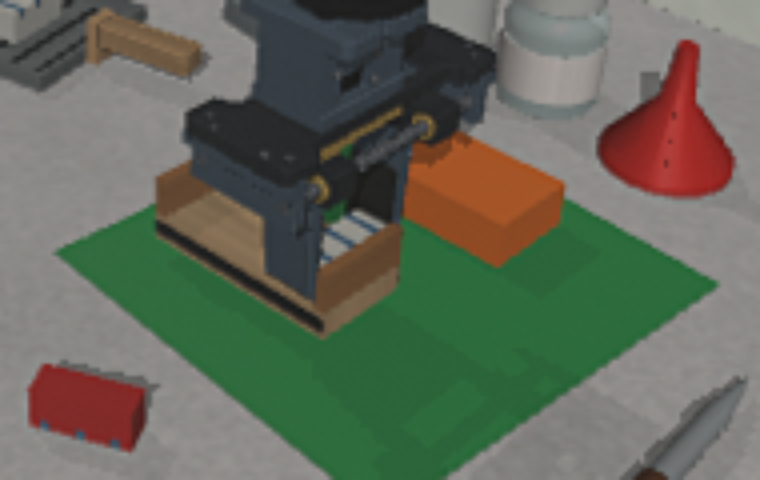

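The board is level in the grasp just above the mat, with the last foot still in it, stripes up. The placed feet are undisturbed. Lowering and releasing.

>>> arm_command --rows '[{"delta_pos": [0, 0, 7], "roll": 0, "jaw": 50}, {"delta_pos": [0, 0, 11], "roll": 0, "jaw": 50}, {"delta_pos": [0, 0, 14], "roll": 0, "jaw": 50}, {"delta_pos": [0, 0, 14], "roll": 0, "jaw": 50}]'

```text
time_s: 42.82
ee_pos: [451.6, -248.1, 26.8]
ee_rot: [-180.0, -0.0, 89.6]
force: [0.1, 0.1, -0.9]
gripper_width: 60.4
gripper_force: 12.6
```

```bash
cat >> h.py <<'E'
def bd():
    f=grab('side');P=cloud(f);h=hsv(f);Z=P[...,2]
    reg=(P[...,0]>390)&(P[...,0]<510)&(P[...,1]>-380)&(P[...,1]<-100)&(Z>3)
    m=reg&(Z<60)&(h[...,0]<22)&(h[...,1]>60)
    print('board',rect(P,m),'z',np.nanpercentile(Z[m],[1,50,99]).round(1),'y',np.nanpercentile(P[m][:,1],[1,99]).round(1))
    m=reg&(Z>8)&(Z<60)&(h[...,1]<60)&(h[...,2]>110)
    if m.sum()>10: print('white',rect(P,m),'z',np.nanpercentile(Z[m],[2,50,98]).round(1),'y',np.nanpercentile(P[m][:,1],[2,98]).round(1),'x',np.nanpercentile(P[m][:,0],[2,98]).round(1))
    return f,P
E
python3 -c "
from h import *
st();bd()"
```

```text
{'time_s': 42.82, 'qpos': [-30.06, 24.29, 111.67, 0.01, 44.06, -29.67], 'ee_pos': [451.6, -248.07, 26.77], 'ee_rot': [-179.99, -0.02, 89.6], 'force': [0.08, 0.13, -0.86], 'gripper_width': 60.44, 'gripper_force': 12.56}
board ([449.8, -206.1, 139.3, 72.7, 89.8], 833) z [ 4.1 20.  46.8] y [-274.9 -139.1]
white ([453.1, -200.9, 128.9, 58.1, 89.1], 82) z [44.1 45.7 47.2] y [-265.4 -203.1] x [427.  480.1]
```

>>> arm_command --rows '[{"delta_pos": [0, 0, 0.5], "roll": 0, "jaw": 60}, {"delta_pos": [0, 0, 0.5], "roll": 0, "jaw": 75}, {"delta_pos": [0, 0, 0.5], "roll": 0, "jaw": 90}, {"delta_pos": [0, 0, 0.5], "roll": 0, "jaw": 100}, {"delta_pos": [0, 0, -20], "roll": 0, "jaw": 100}, {"delta_pos": [0, 0, -60], "roll": 0, "jaw": 100}, {"delta_pos": [60, 0, -100], "roll": 0, "jaw": 100}, {"delta_pos": [100, 0, -100], "roll": 0, "jaw": 100}, {"delta_pos": [140, 0, -100], "roll": 0, "jaw": 100}, {"delta_pos": [140, 0, -100], "roll": 0, "jaw": 100}, {"delta_pos": [140, 0, -100], "roll": 0, "jaw": 100}, {"delta_pos": [140, 0, -100], "roll": 0, "jaw": 100}]'

```text
time_s: 43.87
ee_pos: [452.9, -107.5, 127.6]
ee_rot: [179.9, 0.0, 89.7]
force: [0.3, -0.1, -0.2]
gripper_width: 91.3
gripper_force: 0.0
```

Run:
```python
from h import *
st();f,P=bd()
h=hsv(f);Z=P[...,2]
m=(P[...,0]>400)&(P[...,0]<500)&(P[...,1]>-300)&(P[...,1]<-200)&(Z>42)&(Z<50)&(h[...,1]<80)&(h[...,2]>60)
print('foot top',rect(P,m),np.nanmedian(Z[m]))
a=grab('top');Pa=cloud(a);h=hsv(a);Z=Pa[...,2]
m=(Pa[...,0]>400)&(Pa[...,0]<500)&(Pa[...,1]>-300)&(Pa[...,1]<-200)&(Z>35)&(Z<52)&(h[...,1]<80)&(h[...,2]>60)
print('foot top',rect(Pa,m))
m=(Pa[...,0]>400)&(Pa[...,0]<500)&(Pa[...,1]>-300)&(Pa[...,1]<-100)&(Z>12)&(Z<52)
print('board top',rect(Pa,m))
```

```text
{'time_s': 43.87, 'qpos': [-14.76, 12.99, 110.95, -0.02, 55.99, -14.49], 'ee_pos': [452.9, -107.47, 127.59], 'ee_rot': [179.93, 0.03, 89.75], 'force': [0.27, -0.12, -0.17], 'gripper_width': 91.25, 'gripper_force': 0.0}
board ([451.4, -206.4, 139.1, 72.0, 89.0], 1232) z [ 3.8 19.9 46.5] y [-275.  -138.9]
white ([452.9, -201.0, 129.3, 63.2, 88.3], 179) z [20.4 44.7 46.9] y [-265.3 -184.5] x [420.6 479. ]
foot top ([451.9, -254.6, 61.8, 24.2, -0.4], 144) 45.221264168340305
foot top ([451.7, -259.7, 57.6, 10.3, -1.5], 65)
board top ([453.1, -262.5, 67.4, 16.2, -1.0], 124)
```

>>> arm_command --rows '[{"delta_pos": [-40, -0.5, 0], "roll": 0, "jaw": 100}, {"delta_pos": [-80, -0.5, 10], "roll": 0, "jaw": 100}, {"delta_pos": [-120, -0.5, 20], "roll": 0, "jaw": 100}, {"delta_pos": [-135.5, -0.5, 45], "roll": 0, "jaw": 100}, {"delta_pos": [-135.5, -0.5, 45], "roll": 0, "jaw": 100}, {"delta_pos": [-135.5, -0.5, 45], "roll": 0, "jaw": 100}, {"delta_pos": [-135.5, -0.5, 75], "roll": 0, "jaw": 100}, {"delta_pos": [-135.5, -0.5, 95], "roll": 0, "jaw": 100}, {"delta_pos": [-135.5, -0.5, 101.5], "roll": 0, "jaw": 100}, {"delta_pos": [-135.5, -0.5, 101.5], "roll": 0, "jaw": 75}, {"delta_pos": [-135.5, -0.5, 101.5], "roll": 0, "jaw": 55}, {"delta_pos": [-135.5, -0.5, 101.5], "roll": 0, "jaw": 50}, {"delta_pos": [-135.5, -0.5, 101.5], "roll": 0, "jaw": 50}, {"delta_pos": [-135.5, -0.5, 101.5], "roll": 0, "jaw": 50}, {"delta_pos": [-135.5, -0.5, 101.5], "roll": 0, "jaw": 50}]' --squeeze 6

```text
time_s: 45.22
ee_pos: [451.8, -244.0, 26.6]
ee_rot: [179.9, 0.0, 89.6]
force: [-0.6, 1.0, 4.8]
gripper_width: 58.9
gripper_force: 6.0
```

>>> arm_command --rows '[{"delta_pos": [4, 0, -0.5], "roll": 0, "jaw": 50}, {"delta_pos": [8, 0, -0.5], "roll": 0, "jaw": 50}, {"delta_pos": [13, 0, -0.5], "roll": 0, "jaw": 50}, {"delta_pos": [18, 0, -0.5], "roll": 0, "jaw": 50}, {"delta_pos": [24, 0, -0.5], "roll": 0, "jaw": 50}, {"delta_pos": [30, 0, -0.5], "roll": 0, "jaw": 50}, {"delta_pos": [30, 0, -0.5], "roll": 0, "jaw": 50}, {"delta_pos": [30, 0, -0.5], "roll": 0, "jaw": 50}]'

```text
time_s: 45.88
ee_pos: [452.0, -212.9, 26.5]
ee_rot: [179.9, -0.0, 89.6]
force: [-0.2, -0.6, 6.8]
gripper_width: 59.1
gripper_force: 6.0
```

```bash
python3 -c "
from h import *
st();f,P=bd()"
```

```text
{'time_s': 45.88, 'qpos': [-26.58, 23.19, 113.79, 0.08, 42.96, -26.22], 'ee_pos': [452.02, -212.92, 26.54], 'ee_rot': [179.92, -0.02, 89.59], 'force': [-0.2, -0.63, 6.77], 'gripper_width': 59.05, 'gripper_force': 6.0}
board ([449.8, -206.1, 140.3, 71.0, -89.7], 795) z [ 3.8 19.9 46.7] y [-275.1 -139.3]
white ([452.1, -223.8, 62.2, 24.1, -1.1], 224) z [19.5 39.  47. ] y [-235.9 -214.3] x [422.9 479.9]
```

>>> arm_command --rows '[{"delta_pos": [0, 0, 0], "roll": 0, "jaw": 75}, {"delta_pos": [0, 0, 0], "roll": 0, "jaw": 80}, {"delta_pos": [0, 0, 0], "roll": 0, "jaw": 80}, {"delta_pos": [-12, 0, 0], "roll": 0, "jaw": 80}, {"delta_pos": [-12, 0, 0], "roll": 0, "jaw": 80}, {"delta_pos": [-12, 0, 0], "roll": 0, "jaw": 55}, {"delta_pos": [-12, 0, 0], "roll": 0, "jaw": 50}, {"delta_pos": [-12, 0, 0], "roll": 0, "jaw": 50}, {"delta_pos": [-12, 0, 0], "roll": 0, "jaw": 50}, {"delta_pos": [-12, 0, 0], "roll": 0, "jaw": 50}, {"delta_pos": [-12, 0, -10], "roll": 0, "jaw": 50}, {"delta_pos": [-12, 0, -35], "roll": 0, "jaw": 50}, {"delta_pos": [-12, 0, -73], "roll": 0, "jaw": 50}, {"delta_pos": [-12, 0, -73], "roll": 0, "jaw": 50}, {"delta_pos": [-12, 0, -73], "roll": 0, "jaw": 50}, {"delta_pos": [-12, 0, -73], "roll": 0, "jaw": 50}]' --squeeze 12

```text
time_s: 47.27
ee_pos: [451.0, -225.6, 99.3]
ee_rot: [180.0, -0.0, 89.6]
force: [-0.0, 0.3, 0.0]
gripper_width: 58.8
gripper_force: 12.0
```

```bash
python3 -c "
from h import *
st();f,P=bd();h=hsv(f);Z=P[...,2]
m=(P[...,0]>390)&(P[...,0]<510)&(P[...,1]>-330)&(P[...,1]<-100)&(Z>85)&(Z<130)&(h[...,1]<60)&(h[...,2]>110);print('held',m.sum(),rect(P,m))
tray2(grab('top'));plan((551.6,107.5,60,100.9))"
```

```text
{'time_s': 47.27, 'qpos': [-27.88, 18.07, 108.37, 0.01, 53.56, -27.48], 'ee_pos': [451.0, -225.56, 99.31], 'ee_rot': [179.99, -0.0, 89.59], 'force': [-0.0, 0.3, 0.01], 'gripper_width': 58.79, 'gripper_force': 12.0}
board ([451.6, -206.2, 139.2, 70.8, 89.6], 1393) z [ 4.2 19.8 46.4] y [-274.9 -139.1]
held 151 ([457.9, -224.3, 46.6, 23.1, -1.6], 151)
tray [541.6, 161.8, 178.8, 140.2, -78.3] [541.3, 160.6, 173.3, 133.1] [227, 167, 67, 58, 1861]
handle ([566.8, 30.5, 89.3, 22.6, -79.1], 240)
d [333.4, 98.9, 38.3] roll -2.26 rows 10
```

Board stays put and the foot is held, so I can place the fourth foot.

>>> arm_command --rows '[{"delta_pos": [40, 12, 0], "roll": -0.3, "jaw": 50}, {"delta_pos": [80, 24, 0], "roll": -0.8, "jaw": 50}, {"delta_pos": [120, 36, 0], "roll": -1.4, "jaw": 50}, {"delta_pos": [160, 47, 0], "roll": -2.26, "jaw": 50}, {"delta_pos": [200, 59, 0], "roll": -2.26, "jaw": 50}, {"delta_pos": [240, 71, 0], "roll": -2.26, "jaw": 50}, {"delta_pos": [280, 83, 10], "roll": -2.26, "jaw": 50}, {"delta_pos": [320, 95, 25], "roll": -2.26, "jaw": 50}, {"delta_pos": [333.4, 98.5, 40], "roll": -2.26, "jaw": 50}, {"delta_pos": [333.4, 98.5, 45], "roll": -2.26, "jaw": 50}, {"delta_pos": [333.4, 98.5, 45], "roll": -2.26, "jaw": 50}, {"delta_pos": [333.4, 98.5, 45], "roll": -2.26, "jaw": 50}, {"delta_pos": [333.4, 98.5, 45], "roll": -2.26, "jaw": 50}, {"delta_pos": [333.4, 98.5, 70], "roll": -2.26, "jaw": 50}, {"delta_pos": [333.4, 98.5, 82], "roll": -2.26, "jaw": 50}, {"delta_pos": [333.4, 98.5, 85], "roll": -2.26, "jaw": 50}, {"delta_pos": [333.4, 98.5, 85], "roll": -2.26, "jaw": 50}]'

```text
time_s: 48.78
ee_pos: [551.9, 105.7, 14.1]
ee_rot: [-179.9, -0.0, 100.8]
force: [0.1, 0.7, 0.1]
gripper_width: 59.1
gripper_force: 12.0
```

>>> arm_command --rows '[{"delta_pos": [0, 0, 1.5], "roll": 0, "jaw": 50}, {"delta_pos": [0, 0, 2.7], "roll": 0, "jaw": 50}, {"delta_pos": [0, 0, 2.7], "roll": 0, "jaw": 60}, {"delta_pos": [0, 0, 2], "roll": 0, "jaw": 76}, {"delta_pos": [0, 0, 2], "roll": 0, "jaw": 76}, {"delta_pos": [0, 0, 0], "roll": 0, "jaw": 76}, {"delta_pos": [0, 0, -35], "roll": 0, "jaw": 76}, {"delta_pos": [-20, -10, -75], "roll": 0, "jaw": 100}, {"delta_pos": [-60, -40, -100], "roll": 0, "jaw": 100}, {"delta_pos": [-100, -70, -110], "roll": 0, "jaw": 100}, {"delta_pos": [-140, -90, -110], "roll": 0, "jaw": 100}, {"delta_pos": [-180, -110, -110], "roll": 0, "jaw": 100}, {"delta_pos": [-200, -120, -110], "roll": 0, "jaw": 100}, {"delta_pos": [-240, -120, -110], "roll": 0, "jaw": 100}, {"delta_pos": [-240, -120, -110], "roll": 0, "jaw": 100}, {"delta_pos": [-240, -120, -110], "roll": 0, "jaw": 100}]'

```text
time_s: 50.12
ee_pos: [480.1, -154.1, 124.5]
ee_rot: [179.9, 0.1, 100.6]
force: [-0.3, 0.2, 0.5]
gripper_width: 91.0
gripper_force: 0.0
```

Run:
```python
from h import *
st();a=grab('top');P,m=tray2(a);trayfeet(a)
h=hsv(a);Z=P[...,2]
t=((Z>85)&(Z<115)&(P[...,1]>280)&(P[...,1]<540)&(P[...,0]>380)&(P[...,0]<650)); print('lamp',rect(P,t),extent(P,t,5.9))
t=(Z>50)&(P[...,0]>650)&(P[...,0]<740)&(P[...,1]>-30)&(P[...,1]<60); print('ball',rect(P,t))
# tray orientation from clean walls
q=(P[...,2]>10)&m
print('walls',rect(P,q))
```

```text
{'time_s': 50.12, 'qpos': [-19.09, 16.41, 106.52, -0.02, 56.98, -29.72], 'ee_pos': [480.07, -154.06, 124.52], 'ee_rot': [179.92, 0.06, 100.64], 'force': [-0.26, 0.24, 0.52], 'gripper_width': 90.96, 'gripper_force': 0.0}
tray [542.6, 158.6, 186.7, 138.7, -78.2] [541.1, 160.7, 173.7, 133.3] [227, 167, 67, 57, 1726]
handle ([567.1, 30.6, 89.0, 23.1, -79.0], 238)
foot ([561.5, 142.7, 27.9, 22.7, 10.6], 67) 31.3
foot ([562.2, 111.6, 22.2, 15.7, -81.1], 45) 30.9
foot ([539.3, 177.4, 36.2, 21.7, 11.6], 91) 31.3
foot ([542.1, 217.3, 21.8, 15.1, -79.3], 44) 30.6
foot ([542.3, 108.1, 21.2, 16.0, -78.7], 44) 30.8
foot ([535.2, 137.7, 21.6, 16.0, -77.8], 43) 31.1
foot ([522.3, 213.3, 22.5, 15.8, -79.6], 45) 31.4
lamp ([515.7, 416.5, 233.0, 210.5, -84.5], 4956) [516.4, 404.7, 206.5, 207.7]
ball ([679.7, 21.6, 23.8, 23.0, -0.5], 64)
walls ([541.6, 160.8, 176.5, 136.3, -78.5], 468)
```

```bash
python3 -c "
from h import *
plan((571.9,5.6,90,101.2),(571.9,5.6,12,101.2))"
```

```text
d [137.9, 119.9, 34.3] roll -0.09 rows 6
d [137.8, 119.8, 112.3] roll -0.09 rows 7
```

>>> arm_command --rows '[{"delta_pos": [46, 40, 10], "roll": 0, "jaw": 70}, {"delta_pos": [92, 80, 20], "roll": 0, "jaw": 70}, {"delta_pos": [137.8, 119.8, 35], "roll": -0.1, "jaw": 70}, {"delta_pos": [137.8, 119.8, 50], "roll": -0.1, "jaw": 70}, {"delta_pos": [137.8, 119.8, 50], "roll": -0.1, "jaw": 70}, {"delta_pos": [137.8, 119.8, 50], "roll": -0.1, "jaw": 70}, {"delta_pos": [137.8, 119.8, 50], "roll": -0.1, "jaw": 70}, {"delta_pos": [137.8, 119.8, 50], "roll": -0.1, "jaw": 70}]'

```text
time_s: 50.83
ee_pos: [570.7, 7.4, 74.2]
ee_rot: [-180.0, -0.0, 101.5]
force: [0.1, 0.7, 0.2]
gripper_width: 64.1
gripper_force: 0.0
```

```bash
python3 -c "
from h import *
st();plan((571.9,5.6,12,101.2))
tray2(grab('top'))"
```

```text
{'time_s': 50.83, 'qpos': [-0.41, 24.95, 101.33, -0.01, 53.77, -11.9], 'ee_pos': [570.66, 7.36, 74.19], 'ee_rot': [-179.95, -0.0, 101.49], 'force': [0.15, 0.7, 0.19], 'gripper_width': 64.07, 'gripper_force': 0.0}
d [-2.0, 0.9, 62.2] roll 0.06 rows 3
tray [539.1, 171.9, 158.9, 143.4, -81.6] [537.4, 184.0, 125.3, 133.5] [227, 168, 53, 56, 1307]
handle ([555.9, 59.5, 20.9, 17.0, 88.9], 38)
```

>>> arm_command --rows '[{"delta_pos": [-2, 0.9, 30], "roll": 0, "jaw": 70}, {"delta_pos": [-2, 0.9, 52], "roll": 0, "jaw": 70}, {"delta_pos": [-2, 0.9, 62], "roll": 0, "jaw": 70}, {"delta_pos": [-2, 0.9, 62], "roll": 0, "jaw": 70}, {"delta_pos": [-2, 0.9, 62], "roll": 0, "jaw": 45}, {"delta_pos": [-2, 0.9, 62], "roll": 0, "jaw": 35}, {"delta_pos": [-2, 0.9, 62], "roll": 0, "jaw": 25}, {"delta_pos": [-2, 0.9, 62], "roll": 0, "jaw": 20}, {"delta_pos": [-2, 0.9, 62], "roll": 0, "jaw": 15}, {"delta_pos": [-2, 0.9, 62], "roll": 0, "jaw": 15}, {"delta_pos": [-2, 0.9, 62], "roll": 0, "jaw": 15}]' --squeeze 25

```text
time_s: 51.8
ee_pos: [572.4, 4.7, 12.5]
ee_rot: [-180.0, 0.0, 101.4]
force: [-1.3, -1.4, 1.5]
gripper_width: 23.6
gripper_force: 25.0
```

```bash
python3 -c "
from h import *
st();s=env.state();p=np.array(s['ee_pos'])
plan((555.7,6.8,p[2],95.7),(531.4,250.8,p[2],95.7))
tray2(grab('top'))"
```

```text
{'time_s': 51.8, 'qpos': [-0.67, 29.35, 104.68, -0.01, 45.98, -12.09], 'ee_pos': [572.43, 4.71, 12.52], 'ee_rot': [-179.99, 0.01, 101.43], 'force': [-1.35, -1.45, 1.46], 'gripper_width': 23.63, 'gripper_force': 24.98}
d [5.4, -16.0, 0.0] roll 1.15 rows 2
d [249.3, 8.6, -0.0] roll 1.15 rows 7
tray [540.7, 165.1, 171.3, 136.5, -78.4] [539.1, 174.0, 146.1, 132.9] [227, 167, 56, 56, 1406]
handle ([554.6, 53.6, 14.7, 8.4, -90.0], 19)
```

>>> arm_command --rows '[{"delta_pos": [1, -3, 0], "roll": 0.2, "jaw": 15}, {"delta_pos": [2, -6, 0], "roll": 0.43, "jaw": 15}, {"delta_pos": [3, -9.5, 0], "roll": 0.68, "jaw": 15}, {"delta_pos": [4, -13, 0], "roll": 0.92, "jaw": 15}, {"delta_pos": [5.4, -16, 0], "roll": 1.15, "jaw": 15}, {"delta_pos": [9.4, -15.6, 0], "roll": 1.15, "jaw": 15}, {"delta_pos": [17, -14.8, 0], "roll": 1.15, "jaw": 15}, {"delta_pos": [28, -13.7, 0], "roll": 1.15, "jaw": 15}, {"delta_pos": [42, -12.3, 0], "roll": 1.15, "jaw": 15}, {"delta_pos": [57, -10.8, 0], "roll": 1.15, "jaw": 15}, {"delta_pos": [72, -9.3, 0], "roll": 1.15, "jaw": 15}, {"delta_pos": [87, -7.8, 0], "roll": 1.15, "jaw": 15}, {"delta_pos": [102, -6.3, 0], "roll": 1.15, "jaw": 15}, {"delta_pos": [117, -4.8, 0], "roll": 1.15, "jaw": 15}, {"delta_pos": [130, -3.4, 0], "roll": 1.15, "jaw": 15}, {"delta_pos": [141, -2.3, 0], "roll": 1.15, "jaw": 15}, {"delta_pos": [147, -1.7, 0], "roll": 1.15, "jaw": 15}, {"delta_pos": [150, -1.4, 0], "roll": 1.15, "jaw": 15}, {"delta_pos": [150, -1.4, 0], "roll": 1.15, "jaw": 15}, {"delta_pos": [150, -1.4, 0], "roll": 1.15, "jaw": 15}]'

```text
time_s: 53.52
ee_pos: [541.1, 151.6, 12.5]
ee_rot: [-180.0, -0.0, 95.6]
force: [0.3, -1.8, 5.3]
gripper_width: 24.0
gripper_force: 25.0
```

Run:
```python
from h import *
st();s=env.state();p=np.array(s['ee_pos'])
plan((531.4,250.8,p[2],95.7))
f=grab('side');P=cloud(f);h=hsv(f);Z=P[...,2]
m=(Z>28)&(Z<45)&(h[...,0]<25)&(h[...,1]>60)&(P[...,1]>60)&(P[...,1]<330)&(P[...,0]>450)&(P[...,0]<640);print('handle',rect(P,m))
m=(Z>22)&(Z<38)&(h[...,1]<50)&(h[...,2]>100)&(P[...,1]>200)&(P[...,1]<480)&(P[...,0]>450)&(P[...,0]<640);print('feet',rect(P,m))
a=grab('top');tray2(a)
```

```text
{'time_s': 53.52, 'qpos': [14.47, 28.63, 106.14, 0.02, 45.23, 8.88], 'ee_pos': [541.11, 151.62, 12.47], 'ee_rot': [-179.99, -0.01, 95.58], 'force': [0.31, -1.76, 5.25], 'gripper_width': 24.01, 'gripper_force': 24.98}
d [99.7, -0.0, 0.0] roll -0.02 rows 4
handle ([529.7, 171.6, 89.7, 28.9, -66.2], 56)
feet ([516.9, 289.1, 142.6, 56.3, 79.8], 136)
tray [492.9, 229.9, 37.3, 26.5, 5.9] [493.3, 230.4, 33.8, 24.5] [232, 205, 10, 14, 92]
handle ([0.0, 0.0, 0.0, 0.0, 0.0], 0)
```

>>> arm_command --rows '[{"delta_pos": [4, 0, 0], "roll": 0, "jaw": 15}, {"delta_pos": [12, 0, 0], "roll": 0, "jaw": 15}, {"delta_pos": [24, 0, 0], "roll": 0, "jaw": 15}, {"delta_pos": [38, 0, 0], "roll": 0, "jaw": 15}, {"delta_pos": [52, 0, 0], "roll": 0, "jaw": 15}, {"delta_pos": [65, 0, 0], "roll": 0, "jaw": 15}, {"delta_pos": [75, 0, 0], "roll": 0, "jaw": 15}, {"delta_pos": [82, 0, 0], "roll": 0, "jaw": 15}, {"delta_pos": [86, 0, 0], "roll": 0, "jaw": 15}, {"delta_pos": [88, 0, 0], "roll": 0, "jaw": 15}, {"delta_pos": [90, 0, 0], "roll": 0, "jaw": 15}, {"delta_pos": [90, 0, 0], "roll": 0, "jaw": 15}, {"delta_pos": [90, 0, 0], "roll": 0, "jaw": 15}]'

```text
time_s: 54.7
ee_pos: [532.1, 240.1, 12.5]
ee_rot: [-179.9, 0.1, 95.6]
force: [0.7, -6.0, 6.9]
gripper_width: 23.4
gripper_force: 25.0
```

>>> arm_command --rows '[{"delta_pos": [1, 0, 0], "roll": 0, "jaw": 15}, {"delta_pos": [2, 0, 0], "roll": 0, "jaw": 15}, {"delta_pos": [3, 0, 0], "roll": 0, "jaw": 15}, {"delta_pos": [4, 0, 0], "roll": 0, "jaw": 15}, {"delta_pos": [5, 0, 0], "roll": 0, "jaw": 15}, {"delta_pos": [6, 0, 0], "roll": 0, "jaw": 15}, {"delta_pos": [6, 0, 0], "roll": 0, "jaw": 15}]'

```text
time_s: 55.28
ee_pos: [531.5, 245.6, 12.5]
ee_rot: [-179.9, 0.1, 95.6]
force: [0.6, -7.6, 6.5]
gripper_width: 23.8
gripper_force: 25.0
```

>>> arm_command --rows '[{"delta_pos": [1, 0, 0], "roll": 0, "jaw": 15}, {"delta_pos": [2, 0, 0], "roll": 0, "jaw": 15}, {"delta_pos": [3, 0, 0], "roll": 0, "jaw": 15}, {"delta_pos": [3, 0, 0], "roll": 0, "jaw": 15}]'

```text
time_s: 55.62
ee_pos: [531.3, 248.6, 12.5]
ee_rot: [-179.9, 0.1, 95.6]
force: [0.5, -7.7, 6.1]
gripper_width: 23.8
gripper_force: 25.0
```

>>> arm_command --rows '[{"delta_pos": [1, 0, 0], "roll": 0, "jaw": 15}, {"delta_pos": [2, 0, 0], "roll": 0, "jaw": 15}, {"delta_pos": [2, 0, 0], "roll": 0, "jaw": 15}]'

```text
time_s: 55.87
ee_pos: [531.1, 250.6, 12.5]
ee_rot: [-179.9, 0.1, 95.6]
force: [1.0, -7.4, 6.9]
gripper_width: 23.6
gripper_force: 25.0
```

>>> arm_command --rows '[{"delta_pos": [1, 0, 0], "roll": 0, "jaw": 15}, {"delta_pos": [2, 0, 0], "roll": 0, "jaw": 15}, {"delta_pos": [2, 0, 0], "roll": 0, "jaw": 15}]'

```text
time_s: 56.12
ee_pos: [531.0, 251.1, 12.5]
ee_rot: [-179.9, 0.2, 95.6]
force: [1.8, -11.8, 7.2]
gripper_width: 23.9
gripper_force: 25.0
```

>>> arm_command --rows '[{"delta_pos": [1, 0, 0], "roll": 0, "jaw": 15}, {"delta_pos": [2, 0, 0], "roll": 0, "jaw": 15}, {"delta_pos": [2, 0, 0], "roll": 0, "jaw": 15}]'

```text
time_s: 56.37
ee_pos: [530.9, 251.2, 12.5]
ee_rot: [-179.9, 0.4, 95.7]
force: [2.9, -17.9, 8.9]
gripper_width: 24.2
gripper_force: 25.0
```

The tray is against its stop: force rising, and the position matches. Relaxing, releasing, rising and heading for the switch.

>>> arm_command --rows '[{"delta_pos": [-1.5, 0, 0], "roll": 0, "jaw": 15}, {"delta_pos": [-2.5, 0, 0], "roll": 0, "jaw": 15}, {"delta_pos": [-3, 0, 0], "roll": 0, "jaw": 30}, {"delta_pos": [-3, 0, 0], "roll": 0, "jaw": 50}, {"delta_pos": [-3, 0, 0], "roll": 0, "jaw": 60}, {"delta_pos": [-3, 0, 0], "roll": 0, "jaw": 60}, {"delta_pos": [-3, 0, -30], "roll": 0, "jaw": 60}, {"delta_pos": [-3, 0, -70], "roll": 0, "jaw": 60}, {"delta_pos": [-3, 0, -110], "roll": 0, "jaw": 60}, {"delta_pos": [-40, 0, -145], "roll": 0, "jaw": 30}, {"delta_pos": [-80, 20, -145], "roll": 0.5, "jaw": 0}, {"delta_pos": [-120, 40, -145], "roll": 1.5, "jaw": 0}, {"delta_pos": [-160, 60, -145], "roll": 3.15, "jaw": 0}, {"delta_pos": [-200, 80, -145], "roll": 3.15, "jaw": 0}, {"delta_pos": [-200, 80, -145], "roll": 3.15, "jaw": 0}, {"delta_pos": [-200, 80, -145], "roll": 3.15, "jaw": 0}, {"delta_pos": [-200, 80, -145], "roll": 3.15, "jaw": 0}]'

```text
time_s: 57.78
ee_pos: [630.4, 64.5, 156.4]
ee_rot: [-179.9, -0.0, 79.8]
force: [-0.1, 0.5, -0.3]
gripper_width: 4.3
gripper_force: 0.0
```

Run:
```python
from h import *
st();a=grab('top');P=cloud(a);h=hsv(a);Z=P[...,2]
w=(Z>28)&(Z<45)&(h[...,1]>60)&(h[...,0]<25)&(P[...,0]>440)&(P[...,0]<680)&(P[...,1]>100)&(P[...,1]<330); print('handle',rect(P,w))
t=(Z>50)&(Z<85)&(P[...,0]>650)&(P[...,0]<740)&(P[...,1]>-30)&(P[...,1]<60); print('ball',rect(P,t))
plan((632,30,48,79.9))
```

```text
{'time_s': 57.78, 'qpos': [4.77, 25.8, 86.43, 0.07, 67.85, 14.98], 'ee_pos': [630.41, 64.48, 156.35], 'ee_rot': [-179.9, -0.04, 79.77], 'force': [-0.12, 0.46, -0.31], 'gripper_width': 4.27, 'gripper_force': 0.0}
handle ([528.5, 266.3, 90.4, 23.5, -85.8], 246)
ball ([673.9, 10.2, 0.0, 0.0, 0.0], 1)
d [-34.6, 8.5, 108.4] roll -0.01 rows 4
```

Run:
```python
from h import *
for n in('top','side'):
    a=grab(n);P=cloud(a);h=hsv(a);Z=P[...,2]
    w=(Z>33)&(Z<40)&(h[...,1]>60)&(h[...,0]<25)&(P[...,0]>440)&(P[...,0]<680)&(P[...,1]>100)&(P[...,1]<330); print(n,'handle',rect(P,w))
    for s in(94,95.7): print(extent(P,w,s))
    m=(Z>22)&(Z<38)&(h[...,1]<50)&(h[...,2]>70)&(P[...,1]>300)&(P[...,1]<480)&(P[...,0]>450)&(P[...,0]<600);print('feet',rect(P,m))
    m=(Z>15)&(Z<26)&(P[...,1]>480)&(P[...,1]<520)&(P[...,0]>430)&(P[...,0]<600);print('rail?',rect(P,m))
    # side walls of tray visible before lamp front
    m=(Z>9)&(Z<18)&(P[...,1]>285)&(P[...,1]<345)&(P[...,0]>430)&(P[...,0]<620);print('rear wall',rect(P,m),np.nanpercentile(P[m][:,1],[2,50]) if m.sum() else '')
```

```text
top handle ([528.4, 267.2, 89.0, 23.6, -86.1], 206)
[528.5, 267.7, 86.7, 19.2]
[528.4, 267.0, 88.0, 18.8]
feet ([537.4, 302.1, 0.0, 0.0, 0.0], 1)
rail? ([0.0, 0.0, 0.0, 0.0, 0.0], 0)
rear wall ([525.2, 314.8, 186.8, 11.7, 5.4], 87) [301.59661872 315.38241344]
side handle ([526.5, 264.8, 89.8, 25.0, -84.6], 91)
[525.0, 262.8, 83.4, 17.0]
[525.4, 264.3, 86.3, 16.6]
feet ([519.3, 368.6, 74.1, 60.4, -81.2], 136)
rail? ([455.8, 492.9, 49.4, 13.5, 9.1], 33)
rear wall ([520.7, 320.8, 181.2, 46.1, 0.2], 101) [297.83471626 315.17029115]
```

Run:
```python
from h import *
a=grab('side');P=cloud(a);h=hsv(a);Z=P[...,2]
y=np.array([-.0993,.995]);x=np.array([.995,.0993]);q=P[...,:2]-np.array([516,405])
X=q@x;Y=q@y
m=(abs(X)<110)&(Y>20)&(Y<130)&(Z>2)&(Z<60)
idx=np.argwhere(m)
rows=[(X[i,j],Y[i,j],Z[i,j],*a['img'][i,j],j,i) for i,j in idx]
rows.sort(key=lambda r:(r[6],r[7]))
print(len(rows))
for r in rows[::4]: print(np.round(r).astype(int).tolist())
```

```text
285
[-96, 110, 57, 135, 130, 132, 199, 158]
[-97, 103, 55, 138, 132, 133, 200, 159]
[-99, 104, 40, 77, 75, 76, 200, 163]
[-92, 104, 57, 128, 123, 124, 201, 158]
[-95, 103, 43, 141, 135, 137, 201, 162]
[-98, 102, 30, 85, 82, 82, 201, 166]
[-97, 108, 12, 104, 102, 102, 201, 170]
[-88, 106, 52, 86, 82, 83, 202, 159]
[-92, 103, 39, 125, 120, 122, 202, 163]
[-92, 108, 22, 90, 86, 87, 202, 167]
[-97, 103, 9, 87, 83, 84, 202, 171]
[-87, 105, 33, 82, 79, 80, 203, 164]
[-91, 102, 19, 87, 84, 85, 203, 168]
[-95, 100, 6, 91, 87, 88, 203, 172]
[-88, 106, 5, 77, 75, 75, 204, 171]
[-88, 96, 17, 74, 72, 72, 205, 169]
[-91, 95, 2, 32, 34, 34, 205, 173]
[-88, 91, 10, 81, 78, 79, 206, 171]
[-84, 90, 17, 106, 102, 102, 207, 169]
[-72, 100, 21, 108, 107, 108, 208, 166]
[-80, 91, 11, 102, 98, 100, 208, 170]
[-69, 100, 16, 117, 112, 113, 209, 167]
[-76, 92, 5, 105, 100, 102, 209, 171]
[-73, 87, 18, 106, 102, 104, 210, 168]
[-58, 103, 20, 107, 105, 106, 211, 165]
[-69, 89, 12, 108, 104, 105, 211, 169]
[-62, 91, 21, 116, 111, 112, 212, 166]
[-62, 94, 4, 94, 91, 91, 212, 170]
[-58, 92, 11, 107, 103, 105, 213
[... 846 characters left out ...]
, 8, 67, 67, 66, 222, 168]
[-53, 47, 4, 67, 67, 65, 222, 173]
[-25, 79, 12, 56, 56, 55, 223, 166]
[-42, 57, 5, 77, 78, 76, 223, 171]
[-22, 77, 11, 48, 49, 47, 224, 166]
[-33, 63, 3, 52, 52, 51, 224, 170]
[-57, 30, 7, 58, 59, 58, 224, 174]
[-31, 60, 4, 75, 74, 72, 225, 170]
[-26, 59, 14, 86, 89, 90, 226, 167]
[-34, 50, 4, 71, 72, 69, 226, 171]
[-31, 46, 20, 72, 76, 76, 227, 167]
[-30, 49, 3, 69, 69, 67, 227, 171]
[-28, 44, 16, 84, 87, 89, 228, 168]
[-35, 37, 5, 48, 48, 47, 228, 172]
[-29, 38, 14, 125, 129, 131, 229, 169]
[-35, 31, 3, 59, 60, 58, 229, 173]
[-25, 38, 5, 92, 94, 93, 230, 171]
[-19, 41, 6, 92, 96, 96, 231, 170]
[-26, 24, 14, 80, 82, 83, 232, 170]
[62, 22, 8, 55, 57, 57, 252, 164]
```

The side data put the tray front about 10 mm short of the stop rail, so the grip had slipped along the handle. I'll push the handle's end with closed fingers.

```bash
python3 -c "
from h import *
plan((536,180,80,95.7),(536,180,18,95.7))"
```

```text
d [95.6, -112.0, 77.1] roll -3.14 rows 5
d [95.6, -112.0, 139.1] roll -3.14 rows 6
```

>>> arm_command --rows '[{"delta_pos": [30, -36, 0], "roll": -1, "jaw": 0}, {"delta_pos": [60, -72, 20], "roll": -2, "jaw": 0}, {"delta_pos": [95.6, -112, 50], "roll": -3.14, "jaw": 0}, {"delta_pos": [95.6, -112, 80], "roll": -3.14, "jaw": 0}, {"delta_pos": [95.6, -112, 110], "roll": -3.14, "jaw": 0}, {"delta_pos": [95.6, -112, 130], "roll": -3.14, "jaw": 0}, {"delta_pos": [95.6, -112, 138], "roll": -3.14, "jaw": 0}, {"delta_pos": [95.6, -112, 138], "roll": -3.14, "jaw": 0}, {"delta_pos": [95.6, -112, 138], "roll": -3.14, "jaw": 0}, {"delta_pos": [95.6, -112, 138], "roll": -3.14, "jaw": 0}]'

```text
time_s: 58.82
ee_pos: [538.7, 179.1, 20.9]
ee_rot: [179.8, -0.1, 95.6]
force: [-0.6, -0.4, -0.2]
gripper_width: 0.6
gripper_force: 0.0
```

```bash
python3 -c "
from h import *
st();plan((532.8,212,18,95.7))
a=grab('top');P=cloud(a);h=hsv(a);Z=P[...,2]
w=(Z>28)&(Z<45)&(h[...,1]>60)&(h[...,0]<25)&(P[...,0]>440)&(P[...,0]<680)&(P[...,1]>100)&(P[...,1]<330); print('handle',rect(P,w))"
```

```text
{'time_s': 58.82, 'qpos': [17.23, 28.3, 105.09, 0.01, 46.38, 11.64], 'ee_pos': [538.72, 179.11, 20.9], 'ee_rot': [179.78, -0.05, 95.58], 'force': [-0.63, -0.42, -0.21], 'gripper_width': 0.58, 'gripper_force': 0.0}
d [33.3, -2.7, 2.9] roll -0.02 rows 2
handle ([0.0, 0.0, 0.0, 0.0, 0.0], 0)
```

>>> arm_command --rows '[{"delta_pos": [6, -2.7, 1], "roll": 0, "jaw": 0}, {"delta_pos": [14, -2.7, 1], "roll": 0, "jaw": 0}, {"delta_pos": [20, -2.7, 1], "roll": 0, "jaw": 0}, {"delta_pos": [24, -2.7, 1], "roll": 0, "jaw": 0}, {"delta_pos": [27, -2.7, 1], "roll": 0, "jaw": 0}, {"delta_pos": [29, -2.7, 1], "roll": 0, "jaw": 0}, {"delta_pos": [31, -2.7, 1], "roll": 0, "jaw": 0}, {"delta_pos": [32, -2.7, 1], "roll": 0, "jaw": 0}, {"delta_pos": [33, -2.7, 1], "roll": 0, "jaw": 0}]'

```text
time_s: 59.62
ee_pos: [531.4, 210.3, 18.4]
ee_rot: [180.0, 0.1, 95.6]
force: [-0.3, -5.4, 2.4]
gripper_width: 0.6
gripper_force: 2.7
```

>>> arm_command --rows '[{"delta_pos": [1, 0, 0], "roll": 0, "jaw": 0}, {"delta_pos": [2, 0, 0], "roll": 0, "jaw": 0}, {"delta_pos": [3, 0, 0], "roll": 0, "jaw": 0}, {"delta_pos": [3, 0, 0], "roll": 0, "jaw": 0}]'

```text
time_s: 59.95
ee_pos: [531.1, 213.4, 18.4]
ee_rot: [180.0, 0.1, 95.6]
force: [0.5, -4.6, 3.6]
gripper_width: 0.8
gripper_force: 2.5
```

>>> arm_command --rows '[{"delta_pos": [1, 0, 0], "roll": 0, "jaw": 0}, {"delta_pos": [2, 0, 0], "roll": 0, "jaw": 0}, {"delta_pos": [2, 0, 0], "roll": 0, "jaw": 0}]'

```text
time_s: 60.2
ee_pos: [531.0, 214.7, 18.4]
ee_rot: [180.0, 0.1, 95.6]
force: [1.1, -6.5, 4.9]
gripper_width: 0.3
gripper_force: 3.6
```

>>> arm_command --rows '[{"delta_pos": [1, 0, 0], "roll": 0, "jaw": 0}, {"delta_pos": [2, 0, 0], "roll": 0, "jaw": 0}, {"delta_pos": [2, 0, 0], "roll": 0, "jaw": 0}]'

```text
time_s: 60.45
ee_pos: [531.0, 214.8, 18.5]
ee_rot: [-180.0, 0.3, 95.7]
force: [2.8, -13.5, 5.5]
gripper_width: 0.5
gripper_force: 7.0
```

>>> arm_command --rows '[{"delta_pos": [1, 0, 0], "roll": 0, "jaw": 0}, {"delta_pos": [2, 0, 0], "roll": 0, "jaw": 0}, {"delta_pos": [2, 0, 0], "roll": 0, "jaw": 0}]'

```text
time_s: 60.7
ee_pos: [531.0, 214.8, 18.5]
ee_rot: [-180.0, 0.5, 95.8]
force: [4.3, -19.9, 7.1]
gripper_width: 0.5
gripper_force: 10.3
```

>>> arm_command --rows '[{"delta_pos": [1, 0, 0], "roll": 0, "jaw": 0}, {"delta_pos": [2, 0, 0], "roll": 0, "jaw": 0}, {"delta_pos": [2, 0, 0], "roll": 0, "jaw": 0}]'

```text
time_s: 60.95
ee_pos: [531.1, 214.9, 18.6]
ee_rot: [-180.0, 0.7, 95.9]
force: [4.4, -26.2, 7.6]
gripper_width: 0.6
gripper_force: 13.6
```

Hard stop reached. Backing away and measuring.

>>> arm_command --rows '[{"delta_pos": [-5, 0, 0], "roll": 0, "jaw": 0}, {"delta_pos": [-15, 0, 0], "roll": 0, "jaw": 0}, {"delta_pos": [-35, 0, -20], "roll": 0, "jaw": 0}, {"delta_pos": [-60, 10, -60], "roll": 0.5, "jaw": 0}, {"delta_pos": [-90, 30, -100], "roll": 1.5, "jaw": 0}, {"delta_pos": [-130, 60, -130], "roll": 3.15, "jaw": 0}, {"delta_pos": [-170, 84, -140], "roll": 3.15, "jaw": 0}, {"delta_pos": [-193, 84, -140], "roll": 3.15, "jaw": 0}, {"delta_pos": [-193, 84, -140], "roll": 3.15, "jaw": 0}, {"delta_pos": [-193, 84, -140], "roll": 3.15, "jaw": 0}, {"delta_pos": [-193, 84, -140], "roll": 3.15, "jaw": 0}]'

```text
time_s: 61.87
ee_pos: [632.1, 38.0, 157.4]
ee_rot: [-179.9, -0.1, 79.7]
force: [0.3, 0.2, -0.9]
gripper_width: 0.3
gripper_force: 0.0
```

```bash
cat >> h.py <<'E'
def final_tray():
    a=grab('top');P=cloud(a);h=hsv(a);Z=P[...,2]
    w=(Z>28)&(Z<45)&(h[...,1]>60)&(h[...,0]<25)&(P[...,0]>440)&(P[...,0]<680)&(P[...,1]>100)&(P[...,1]<340); print('handle',rect(P,w))
    t=(Z>50)&(Z<85)&(P[...,0]>650)&(P[...,0]<750)&(P[...,1]>-30)&(P[...,1]<60); print('ball',rect(P,t))
    a=grab('side');P=cloud(a);h=hsv(a);Z=P[...,2];V=h[...,2]
    y=np.array([-.0993,.995]);x=np.array([.995,.0993]);q=P[...,:2]-np.array([516,405]);X=q@x;Y=q@y
    m=(abs(X)<62)&(Y>20)&(Y<100)&(Z>2)&(Z<18)&(V<82)&(h[...,1]<40);print('front edge Y',np.percentile(Y[m],[95,99]))
    m=(abs(X)<75)&(Y>-120)&(Y<100)&(Z>22)&(Z<38)&(h[...,1]<50)&(V>75);print('feet Y,X',np.percentile(Y[m],[2,98]),np.percentile(X[m],[2,98]),m.sum())
E
python3 -c "
from h import *
st();final_tray();plan((632,30,60,79.9),(632,30,50,79.9))"
```

```text
{'time_s': 61.87, 'qpos': [2.36, 25.71, 86.41, 0.09, 67.95, 12.59], 'ee_pos': [632.09, 38.0, 157.42], 'ee_rot': [-179.91, -0.06, 79.73], 'force': [0.3, 0.24, -0.94], 'gripper_width': 0.26, 'gripper_force': 0.0}
handle ([528.1, 272.7, 80.6, 22.2, -84.7], 219)
ball ([0.0, 0.0, 0.0, 0.0, 0.0], 0)
front edge Y [88.5134195  89.96192027]
feet Y,X [-61.11670635  90.16882674] [-42.9561043   28.23770327] 114
d [-9.2, 2.7, 97.0] roll -0.01 rows 4
d [-9.2, 2.7, 107.0] roll -0.01 rows 4
```

>>> arm_command --rows '[{"delta_pos": [-9.2, 2, 30], "roll": 0, "jaw": 0}, {"delta_pos": [-9.2, 2, 65], "roll": 0, "jaw": 0}, {"delta_pos": [-9.2, 2, 95], "roll": 0, "jaw": 0}, {"delta_pos": [-9.2, 2, 106], "roll": 0, "jaw": 0}, {"delta_pos": [-9.2, 2, 106], "roll": 0, "jaw": 0}, {"delta_pos": [-9.2, 2, 106], "roll": 0, "jaw": 0}]'

```text
time_s: 62.47
ee_pos: [632.8, 29.9, 52.3]
ee_rot: [-180.0, -0.0, 79.9]
force: [0.3, 0.4, 0.7]
gripper_width: 0.7
gripper_force: 0.0
```

```bash
python3 -c "
from h import *
st();plan((696.8,18.4,50,79.9))"
```

```text
{'time_s': 62.47, 'qpos': [1.65, 31.11, 93.75, 0.02, 55.16, 11.73], 'ee_pos': [632.82, 29.89, 52.29], 'ee_rot': [-179.98, -0.01, 79.91], 'force': [0.32, 0.41, 0.66], 'gripper_width': 0.73, 'gripper_force': 0.0}
d [-0.1, 65.0, 2.3] roll 0.0 rows 3
```

>>> arm_command --rows '[{"delta_pos": [0, 8, 1], "roll": 0, "jaw": 0}, {"delta_pos": [0, 16, 1], "roll": 0, "jaw": 0}, {"delta_pos": [0, 24, 1], "roll": 0, "jaw": 0}, {"delta_pos": [0, 31, 1], "roll": 0, "jaw": 0}, {"delta_pos": [0, 38, 1], "roll": 0, "jaw": 0}, {"delta_pos": [0, 45, 1], "roll": 0, "jaw": 0}, {"delta_pos": [0, 51, 1], "roll": 0, "jaw": 0}, {"delta_pos": [0, 56, 1], "roll": 0, "jaw": 0}, {"delta_pos": [0, 60, 1], "roll": 0, "jaw": 0}, {"delta_pos": [0, 63, 1], "roll": 0, "jaw": 0}, {"delta_pos": [0, 63, 1], "roll": 0, "jaw": 0}]'

```text
time_s: 63.38
ee_pos: [695.8, 17.5, 50.9]
ee_rot: [179.9, -0.0, 79.8]
force: [0.0, -0.3, -0.3]
gripper_width: 0.5
gripper_force: 0.0
```

>>> arm_command --rows '[{"delta_pos": [0, 1, 0], "roll": 0, "jaw": 0}, {"delta_pos": [0, 2, 0], "roll": 0, "jaw": 0}, {"delta_pos": [0, 3, 0], "roll": 0, "jaw": 0}, {"delta_pos": [0, 3, 0], "roll": 0, "jaw": 0}]'

```text
time_s: 63.72
ee_pos: [697.4, 17.2, 50.7]
ee_rot: [-179.9, 0.0, 79.8]
force: [-1.8, 0.6, -1.3]
gripper_width: 0.7
gripper_force: 0.5
```

>>> arm_command --rows '[{"delta_pos": [0, 1.5, 0], "roll": 0, "jaw": 0}, {"delta_pos": [0, 3, 0], "roll": 0, "jaw": 0}, {"delta_pos": [0, 3, 0], "roll": 0, "jaw": 0}]'

```text
time_s: 63.97
ee_pos: [699.7, 16.8, 50.7]
ee_rot: [-179.8, 0.0, 79.8]
force: [-3.8, 0.7, -0.6]
gripper_width: 0.6
gripper_force: 2.1
```

>>> arm_command --rows '[{"delta_pos": [0, 1.5, 0], "roll": 0, "jaw": 0}, {"delta_pos": [0, 2.5, 0], "roll": 0, "jaw": 0}, {"delta_pos": [0, 2.5, 0], "roll": 0, "jaw": 0}]'

```text
time_s: 64.22
ee_pos: [699.8, 16.8, 50.6]
ee_rot: [-179.5, 0.0, 79.8]
force: [-10.0, 1.2, 2.7]
gripper_width: 0.2
gripper_force: 4.9
```

Against the end stop. Backing off to a clear spot for the final check.

>>> arm_command --rows '[{"delta_pos": [0, -10, 0], "roll": 0, "jaw": 0}, {"delta_pos": [0, -40, 0], "roll": 0, "jaw": 0}, {"delta_pos": [0, -80, -40], "roll": 0, "jaw": 0}, {"delta_pos": [0, -120, -80], "roll": 0, "jaw": 0}, {"delta_pos": [-40, -150, -120], "roll": 0, "jaw": 0}, {"delta_pos": [-40, -190, -150], "roll": 0, "jaw": 0}, {"delta_pos": [-40, -230, -150], "roll": 0, "jaw": 0}, {"delta_pos": [-40, -270, -150], "roll": 0, "jaw": 0}, {"delta_pos": [-40, -300, -150], "roll": 0, "jaw": 0}, {"delta_pos": [-40, -300, -150], "roll": 0, "jaw": 0}, {"delta_pos": [-40, -300, -150], "roll": 0, "jaw": 0}, {"delta_pos": [-40, -300, -150], "roll": 0, "jaw": 0}]'

```text
time_s: 65.22
ee_pos: [401.4, 29.8, 202.5]
ee_rot: [179.7, -0.1, 79.9]
force: [0.7, 0.2, -0.4]
gripper_width: 0.3
gripper_force: 0.0
```

Run:
```python
from h import *
st();final_tray();bd()
a=grab('top');P=cloud(a);Z=P[...,2];h=hsv(a)
for n,(x0,x1,y0,y1) in dict(tub=(325,365,90,135),jar=(365,397,95,135),funnel=(398,432,105,140),or_=(250,292,90,135),spr=(215,248,95,140),knife=(455,480,175,245)).items():
    t=box(a,x0,x1,y0,y1)&(Z>12); print(n,rect(P,t))
f=grab('side');Q=cloud(f);hs=hsv(f)
m=(hs[...,0]<13)&(hs[...,1]>150)&(Q[...,0]>540)&(Q[...,0]<680)&(Q[...,1]>-340)&(Q[...,1]<-120)&(Q[...,2]>3)
print('mould',rect(Q,m),np.nanpercentile(Q[m][:,2],[1,99]))
t=(Z>85)&(Z<115)&(P[...,1]>280)&(P[...,1]<540)&(P[...,0]>380)&(P[...,0]<650); print('lamp',extent(P,t,5.9))
# feet: blue/white pixels under the lamp by lamp-Y
y=np.array([-.0993,.995]);x=np.array([.995,.0993]);q=Q[...,:2]-np.array([516,405]);X=q@x;Y=q@y
m=(abs(X)<70)&(Y>-120)&(Y<100)&(Q[...,2]>26)&(Q[...,2]<36)
print('foot-top Y histogram',np.histogram(Y[m],bins=np.arange(-80,90,5)))
```

```text
{'time_s': 65.22, 'qpos': [2.62, 2.91, 111.18, -0.01, 65.59, 12.76], 'ee_pos': [401.37, 29.77, 202.46], 'ee_rot': [179.69, -0.06, 79.86], 'force': [0.67, 0.23, -0.4], 'gripper_width': 0.34, 'gripper_force': 0.0}
handle ([528.0, 272.0, 82.1, 21.8, -84.6], 220)
ball ([722.1, 13.8, 24.3, 22.0, 47.3], 64)
front edge Y [89.0708181  92.31806687]
feet Y,X [-61.77226092  91.75981746] [-53.01879039  28.39115336] 110
board ([451.6, -206.1, 139.1, 70.9, 89.4], 1386) z [ 4.  19.7 46.3] y [-274.7 -138.9]
tub ([773.0, -90.4, 88.8, 85.9, -0.9], 874)
jar ([761.0, -193.3, 73.0, 67.8, 20.9], 655)
funnel ([750.9, -300.0, 86.6, 80.7, -61.9], 599)
or_ ([767.0, 124.6, 110.6, 96.5, 67.7], 981)
spr ([746.5, 218.7, 64.3, 57.9, -54.3], 636)
knife ([487.6, -454.7, 168.4, 19.5, 3.9], 280)
mould ([595.5, -237.8, 116.6, 73.1, 89.6], 1129) [ 3.9746052  35.30236241]
lamp [516.2, 405.0, 206.4, 207.6]
foot-top Y histogram (array([ 0,  0,  0,  6, 18, 13,  9, 12,  5,  4, 21, 10, 12,  3,  1,  0,  0,
        0,  0,  0,  0,  0,  0,  0,  0,  0,  0,  0,  0,  0,  0,  0,  0]), array([-80, -75, -70, -65, -60, -55, -50, -45, -40, -35, -30, -25, -20,
       -15, -10,  -5,   0,   5,  10,  15,  20,  25,  30,  35,  40,  45,
        50,  55,  60,  65,  70,  75,  80,  85]))
```

Run:
```python
from h import *
f=grab('side');Q=cloud(f);hs=hsv(f)
y=np.array([-.0993,.995]);x=np.array([.995,.0993]);q=Q[...,:2]-np.array([516,405]);X=q@x;Y=q@y;Z=Q[...,2]
m=(X>-45)&(X<-15)&(Y>-90)&(Y<95)&(Z>9)&(Z<26)&(hs[...,2]>84)
b=np.arange(-75,80,5);print([(int(k),int(v)) for k,v in zip(b,np.histogram(Y[m],bins=b)[0])])
```

```text
[(-75, 0), (-70, 0), (-65, 6), (-60, 8), (-55, 3), (-50, 2), (-45, 0), (-40, 1), (-35, 3), (-30, 3), (-25, 1), (-20, 0), (-15, 0), (-10, 0), (-5, 0), (0, 0), (5, 0), (10, 0), (15, 0), (20, 0), (25, 0), (30, 0), (35, 0), (40, 0), (45, 2), (50, 0), (55, 0), (60, 0), (65, 0), (70, 0)]
```

```bash
python3 -c "
from workcell import env
print(env.job_done())"
```

```text
the job is handed in; nothing more can be done
None
```

The job is handed in: all four feet were set flat in the tray, stripes up and apart, the tray is against its stop with the handle out, the lamp switch is on, and the mould and board lie flat and separate on the mat; after the final push I could confirm the gap between only two of the feet, since the lamp hid the other two.

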